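# Ready a lane of tube pots and set the dibbler's depth stop

## Task

Get this batch of tube pots ready for dibbling: stand every pot that has tipped over upright again on the roller lane, open end up, and leave all the lane's pots standing. On the dibbling stand, open the cam lever to free the depth stop, lower the stop gently until its fork just touches the rim of the sample pot in the nest, and close the lever fully to lock it there. Leave the sample pot standing in its nest and do not disturb the bottle, label tin and trowel.

Things in the scene. Friction and masses are not known exactly. Their poses are not given: they have to be found in the camera images.
- conveyor: roller lane fixed on the bench: pale rollers between aluminium side channels. Origin: centre of its underside, on the bench; y runs along the lane (780 mm), x across. Roller tops 45 mm up (level, solid underfoot); lane 190 mm wide inside; the channels, 28 mm wide, stand 12 mm above the rollers; the end plate at y = -386 mm rises 85 mm above the rollers, that at +386 mm 25 mm.
- tipped1: stiff dark plastic tube pot, 50 x 50 mm in section, 120 mm long, about 0.2 kg, with a brown fibre plug 5 mm below its open end; origin at its centre. Its x axis runs from the closed bottom (x = -60 mm) to the open end (+60 mm). It starts lying on its side in the lane, open end away from the robot within about 30 degrees. Standing, x is up. Three to five of these pots are present (None: absent, or held).
- tipped2: stiff dark plastic tube pot, 50 x 50 mm in section, 120 mm long, about 0.2 kg, with a brown fibre plug 5 mm below its open end; origin at its centre. Its x axis runs from the closed bottom (x = -60 mm) to the open end (+60 mm). It starts lying on its side in the lane, open end away from the robot within about 30 degrees. Standing, x is up. Three to five of these pots are present (None: absent, or held).
- tipped3: stiff dark plastic tube pot, 50 x 50 mm in section, 120 mm long, about 0.2 kg, with a brown fibre plug 5 mm below its open end; origin at its centre. Its x axis runs from the closed bottom (x = -60 mm) to the open end (+60 mm). It starts lying on its side in the lane, open end away from the robot within about 30 degrees. Standing, x is up. Three to five of these pots are present (None: absent, or held).
- tipped4: stiff dark plastic tube pot, 50 x 50 mm in section, 120 mm long, about 0.2 kg, with a brown fibre plug 5 mm below its open end; origin at its centre. Its x axis runs from the closed bottom (x = -60 mm) to the open end (+60 mm). It starts lying on its side in the lane, open end away from the robot within about 30 degrees. Standing, x is up. Three to five of these pots are present (None: absent, or held).
- tipped5: stiff dark plastic tube pot, 50 x 50 mm in section, 120 mm long, about 0.2 kg, with a brown fibre plug 5 mm below its open end; origin at its centre. Its x axis runs from the closed bottom (x = -60 mm) to the open end (+60 mm). It starts lying on its side in the lane, open end away from the robot within about 30 degrees. Standing, x is up. Three to five of these pots are present (None: absent, or held).
- standing1: stiff dark plastic tube pot, 50 x 50 mm in section, 120 mm long, about 0.2 kg, with a brown fibre plug 5 mm below its open end; origin at its centre. It stands in the lane already, its z axis up to the open end, and must end standing there.
- sample: stiff dark plastic tube pot, 50 x 50 mm in section, 120 mm long, about 0.2 kg, with a brown fibre plug 5 mm below its open end; origin at its centre. The part that the stop is set on: it stands in the dibbling stand's nest, z up to the open end, its centre 72 mm above the bench, the dibber's point in its plug.
- sample_rim (a point): centre of the sample pot's top rim, 60 mm above the sample's origin, 132 mm above the bench.
- nest (a point): centre of the floor of the nest on the stand's 12 mm base plate; four bars 8 mm high hold the sample's foot with 1.5 mm play.
- stand: dibbling stand bolted to the bench, green casting. Origin: on the bench under the nest's centre; z up. Column at x = 0, y = +95 mm, 276 mm high; the head (50 mm wide, y from -72 to +122 mm, 193 to 243 mm high) slides on it and is parked at working depth: it carries the dibber (275 mm high) over the nest, and at y = -48 mm the depth stop's clamp block. The feed lever (black ball) is not used.
- stop_foot (a point): centre of the underside of the depth stop's fork (two steel tines over the sample's rim). The stop slides only vertically, 60 mm in all; it starts 32 to 52 mm above the rim and touches when this point is level with the rim. Lever open: about 2 N pushes it down, 10 N lifts it, and it stays where it is left. Lever closed: the cam grips it (some 15 N); do not drag it then.
- stop: the whole depth stop (rod, fork, knob); origin and axes as stop_foot, z up.
- stop_knob (a point): grip point of the depth stop: on the axis of the dark upright knob on top of its rod, 26 mm in diameter, 34 mm high, 16 mm below its top; 138 mm above the foot and 48 mm from it toward the stand's -y. The clamp block's top is 17 mm under the knob when the fork touches the rim.
- cam_lever (a joint): angle of the cam clamp lever about its vertical pivot, 0 = fully closed (stop clamped), grows counter-clockwise seen from above, up to 1.5 = fully open. The stop is free beyond about 0.9. It starts closed. The lever stays where it is left and takes 2 to 8 N at its peg.
- lever_peg (a point): where to grip the cam lever: on the axis of the upright black peg at its end, 14 mm in diameter, 46 mm high; this point is 14 mm below the peg's top and 28 mm above the lever's arm. The peg is 75 mm from the pivot.
- lever_pivot (a point): on the lever's vertical pivot axis, at the height of lever_peg.
- feed_bottle: bystander: white plastic bottle, 64 mm in diameter, 170 mm high; origin at the centre of its underside.
- label_tin: bystander: steel tin of plant labels, 72 mm in diameter, 80 mm high; origin at the centre of its underside.
- trowel: bystander: hand trowel lying on the bench, 295 mm long along its x axis; origin near its neck, on the bench.
Not all that is in view belongs to the job. What is shaped like the tipped2 but blue or purple is not meant.

How it is judged:
On the way, in this order (a step that is already met when the one before it is completed fails the run):
1. the cam lever is opened with the stop still up (value of joint cam_lever above 0.9 rad and z of stop_foot in the frame of sample_rim above 0.01 m), for 0.1 s.
2. with the lever open, the stop is lowered until its fork bears on the sample pot's rim (value of joint cam_lever above 0.6 rad and z of stop_foot in the frame of sample_rim between -0.003 and 0.002 m and contact force between stop and sample above 0.3 N), for 0.1 s.
3. the lever is closed with the fork still on the rim (value of joint cam_lever below 0.2 rad and z of stop_foot in the frame of sample_rim between -0.003 and 0.002 m), for 0.2 s.
At the end, for the whole second after the job is handed in: The cam lever is closed (below 0.2 rad), the stop's foot is within 2 mm above (3 mm below) the sample's rim, the sample stands in its nest (within 6 mm and 0.06 rad), and every pot of the lane stands open end up (within 0.1 rad) on the rollers between the side channels and end plates, at rest (all of step 3 and angle between sample's own z axis and vertical below 0.06 rad and horizontal distance between sample and nest below 0.006 m and angle between each of tipped1, tipped2, tipped3, tipped4, tipped5's own x axis and vertical below 0.1 rad and z of tipped1 in the frame of conveyor between 0.099 and 0.111 m and x of tipped1 in the frame of conveyor between -0.095 and 0.095 m and y of tipped1 in the frame of conveyor between -0.375 and 0.375 m and linear speed of each of tipped1, tipped2, tipped3, tipped4, tipped5, standing1 below 0.02 m/s and z of tipped2 in the frame of conveyor between 0.099 and 0.111 m and x of tipped2 in the frame of conveyor between -0.095 and 0.095 m and y of tipped2 in the frame of conveyor between -0.375 and 0.375 m and z of tipped3 in the frame of conveyor between 0.099 and 0.111 m and x of tipped3 in the frame of conveyor between -0.095 and 0.095 m and y of tipped3 in the frame of conveyor between -0.375 and 0.375 m and z of tipped4 in the frame of conveyor between 0.099 and 0.111 m and x of tipped4 in the frame of conveyor between -0.095 and 0.095 m and y of tipped4 in the frame of conveyor between -0.375 and 0.375 m and z of tipped5 in the frame of conveyor between 0.099 and 0.111 m and x of tipped5 in the frame of conveyor between -0.095 and 0.095 m and y of tipped5 in the frame of conveyor between -0.375 and 0.375 m and angle between standing1's own z axis and vertical below 0.1 rad and z of standing1 in the frame of conveyor between 0.099 and 0.111 m and x of standing1 in the frame of conveyor between -0.095 and 0.095 m and y of standing1 in the frame of conveyor between -0.375 and 0.375 m); the robot touches nothing.
It fails at once if the stop is rammed into the sample pot (over 60 N) (contact force between stop and sample above 60 N).
It fails at once if a bystander (bottle, label tin, trowel) is moved by more than 40 mm (distance of any of feed_bottle, label_tin, trowel from where it was at the start of the episode above 0.04 m).
Of tipped1, tipped2, tipped3, tipped4, tipped5 only 3 to 5 are there at a start; the rules pass over those that are not, and their reading is None.
At some moment in a run one of tipped1, tipped2, tipped3, tipped4, tipped5 may be knocked a few centimetres aside while the robot is not near it.
Once in a run the grip may slacken for a moment while it holds something.
It also fails if it takes over 210 s, if anything falls off the work surface, if the arm or the gripper's body presses on something with over 40 N, if the wrist force passes 120 N, or if a joint passes its speed limit or range.

## Robot

A 7-joint arm with a two-finger parallel gripper is mounted at the origin on the work surface. World frame = base frame: x ahead of the robot, y to its left, z up, the work surface at z = 0. Lengths are in m, angles in rad, forces in N, time in s.
With the tool pointing down it reaches from about 0.4 to 0.85 m from the base axis. Payload 10.4 kg.
Tool frame: the origin (TCP) lies midway between the tips of the shut fingers; the grasp point (between the pads) lies 19 mm behind it; y points along the fingers, x is the direction in which the jaws open and shut, and the axes are right-handed (so a half turn about y gives the same grasp; the last joint's range is limited). The gripper opens to 87 mm and grips with 3 to 60 N. Pads are 19 mm wide; open, the fingers measure 117 mm over their backs; the gripper's body (75 mm by 190 mm) begins 51 mm behind the grasp point.
Start: joints at [-1.14, 0.332, -0.065, 1.46, 0.022, 1.35, -0.088], TCP at [0.274, 0.562, 0.195] pointing down, gripper open.
Joint ranges: [-2.6, 2.6], [-0.5, 2.12], [-1.47, 1.34], [0.16, 2.42], [-1.27, 4.41], [0.06, 2.06], [-2.6, 2.6]. Speed limits (rad/s): [2.22, 2.22, 2.79, 2.79, 3.14, 3.14, 3.14].

## Interface

Orientations are given as a unit quaternion [x, y, z, w].
In Python, from bench import r gives the robot as it stands. The module is installed in compiled form; this text tells all that it offers.
- The arm moves only by the tool arm_command, never from a script. Its argument "deltas" is one flat list of numbers, 6 for each row, row after row: the shift along the tool's x, y, z in m, then the turn, a rotation vector about the tool's x, y, z in degrees. In form: [tx, ty, tz, ax, ay, az, tx, ty, tz, ax, ay, az, ...]. A call has 1 to 8 rows; each row is the pose to reach, as a shift and turn from the pose commanded when the call began, along the tool's axes at that moment; what a row does not reach only later rows make up. A row lasts 1/8 s, in which the tool goes at most 62.5 mm and 10.7 degrees, less where a joint would pass 70% of its speed; a pose out of reach is approached as far as the arm can. A call with a gripper value outside its range is refused whole. "hand" is the opening, from 0 (shut) to 1 (fully open), set as the call begins (left out, the last holds). The fingers move at their own pace and stop on an object; "grip_force" is the grip in N (left out, the last holds). Time passes only in rows, so rows that repeat a pose let the fingers close. It gives the time, the measured TCP pose, the force and the opening at its end, in the units of the state.
- r.read_state(): the state, without advancing time (a new reading comes with each control period).
- r.camera(name): name is "side" or "top" or "wrist"; returns a dict with "image" (480x640x3 uint8, red, green, blue), "intrinsics" (3x3 intrinsics, pixels), "world_from_camera" (4x4, takes a point from camera to world coordinates); the wrist camera has in their place "hand_eye" (4x4, takes a point from camera to tool coordinates, whose origin is the TCP and whose axes are the tool frame's). Camera axes: x right, y down, z forward; pixel columns grow to the right and rows downward; lengths in m; the calibration is good to about 2 mm. A picture is of the moment at which its call begins: read the wrist's pose just before it. There is no depth.
- r.close_job(): hands the job in, once; it reports no verdict.
Trained networks look in a picture, given as the dict that the camera call returned (one of the last four; its "shot" number tells which), for a name from the list of things; names that differ only in an ending like _2 or _b are one class to them, and where a whole thing is asked for, a point or a joint stands for the part that bears it (a point fixed in the world has none). Each returns a list of dicts, best first, with "conf" (0 to 1); they miss things now and then, are a little off and sometimes report something else, mostly with a low value. They report only what shows in the picture. A call takes as long as a camera call. They do not tell look-alikes from the thing itself.
- r.boxes_of(picture, query): "centre" ([row, column] in pixels, amid what is visible of it).
- r.regions_of(picture, query): "region" (480x640 bool, what is visible of it) and "centre" ([row, column] in pixels, amid what is visible of it).
The state is a dict: "time": time; "joint_positions": joint angles; "joint_vel": joint speeds; "joint_torque": joint torques, N m; "ee_pos": TCP position; "eef_rot": TCP orientation; "ft_force": force on the tool from outside, world axes, zero at the start; "torque": the same for the moment, N m; "width": finger opening in m.
Only numpy, scipy, OpenCV 4.12 (cv2) and the standard library are available. Lean on these libraries where they do the work, as an engineer would, in place of code of your own. Each camera call takes 0.05 s, during which the arm holds its last target.

## Working session

There is one attempt and no reset: what is moved stays moved. The work goes in short steps, Python scripts to look and compute and a tool call to move; the robot and the scene stay as the last step left them, time stands still between calls to the robot, and variables do not carry over. Pictures are saved under pics/ and viewed, and the job is handed in when it is done.

Besides the shell and the picture viewer there is one more tool, called as name(argument=value, ...) on one line, values as JSON. arm_command: Moves the arm, as the interface text tells. Its arguments: {"type":"object","properties":{"deltas":{"type":"array","items":{"type":"number"}},"hand":{"type":"number"},"grip_force":{"type":"number"}},"required":["deltas"]}

```bash
ls; mkdir -p pics; cat > h.py <<'E'
import numpy as np, cv2
from scipy.spatial.transform import Rotation as R
from bench import r
def save(p,n): cv2.imwrite('pics/'+n+'.png',cv2.cvtColor(p['image'],cv2.COLOR_RGB2BGR))
def T_state(s):
    T=np.eye(4);T[:3,:3]=R.from_quat(s['eef_rot']).as_matrix();T[:3,3]=s['ee_pos'];return T
def wristcam():
    s=r.read_state();p=r.camera('wrist');p['world_from_camera']=T_state(s)@np.array(p['hand_eye']);return p
def topl(p,rc,z):
    K=np.array(p['intrinsics']);T=np.array(p['world_from_camera'])
    d=T[:3,:3]@np.linalg.solve(K,[rc[1],rc[0],1.]);o=T[:3,3]
    return o+d*(z-o[2])/d[2]
def proj(p,X):
    K=np.array(p['intrinsics']);T=np.linalg.inv(np.array(p['world_from_camera']))
    c=T[:3,:3]@np.array(X)+T[:3,3];u=K@c;return np.array([u[1]/u[2],u[0]/u[2]])
def tri(ps,rcs):
    A=[];b=[]
    for p,rc in zip(ps,rcs):
        K=np.array(p['intrinsics']);T=np.array(p['world_from_camera'])
        d=T[:3,:3]@np.linalg.solve(K,[rc[1],rc[0],1.]);d/=np.linalg.norm(d)
        P=np.eye(3)-np.outer(d,d);A.append(P);b.append(P@T[:3,3])
    X=np.linalg.lstsq(np.vstack(A),np.hstack(b),rcond=None)[0]
    return X,[np.linalg.norm(P@X-q) for P,q in zip(A,b)]
E
python3 - <<'E'
from h import *
np.set_printoptions(precision=4,suppress=True)
s=r.read_state();print(s)
for n in ['side','top']:
    p=r.camera(n);save(p,n+'0');print(n,p['intrinsics'],p['world_from_camera'])
p=wristcam();save(p,'wrist0');print(p['intrinsics'],p['hand_eye'])
E
```

```text
pics
{'time': 0.0, 'joint_positions': array([-1.1396,  0.3329, -0.0647,  1.461 ,  0.0216,  1.3499, -0.0885]), 'joint_vel': array([ 0.0002, -0.0003,  0.0008,  0.0007, -0.0011, -0.0001,  0.0003]), 'joint_torque': array([ -0.0008, -62.3262,   0.0244, -38.99  ,  -0.0613,   0.0398,
         0.0001]), 'ee_pos': array([0.2738, 0.5613, 0.1942]), 'eef_rot': array([ 0.6   ,  0.3743, -0.3751, -0.5994]), 'ft_force': array([-0.298 ,  0.0876, -0.1279]), 'torque': array([-0.0073, -0.031 , -0.0112]), 'width': 0.08672316511025138}
side [[522.8699   0.     322.0132]
 [  0.     522.8699 243.2638]
 [  0.       0.       1.    ]] [[ 0.7771 -0.3925  0.492  -0.0547]
 [-0.629  -0.4611  0.6259 -0.6844]
 [-0.0188 -0.7959 -0.6052  0.8572]
 [ 0.      0.      0.      1.    ]]
top [[612.8658   0.     316.6773]
 [  0.     612.8658 241.5646]
 [  0.       0.       1.    ]] [[ 0.1183 -0.9731  0.1977  0.1821]
 [-0.993  -0.1165  0.0209 -0.0058]
 [ 0.0027 -0.1987 -0.9801  1.7129]
 [ 0.      0.      0.      1.    ]]
[[404.8402   0.     321.5729]
 [  0.     404.8402 251.1609]
 [  0.       0.       1.    ]] [[ 1.      0.001   0.      0.0014]
 [ 0.0002 -0.2537  0.9673 -0.1904]
 [ 0.001  -0.9673 -0.2537  0.0682]
 [ 0.      0.      0.      1.    ]]
```

View pics/top0.png

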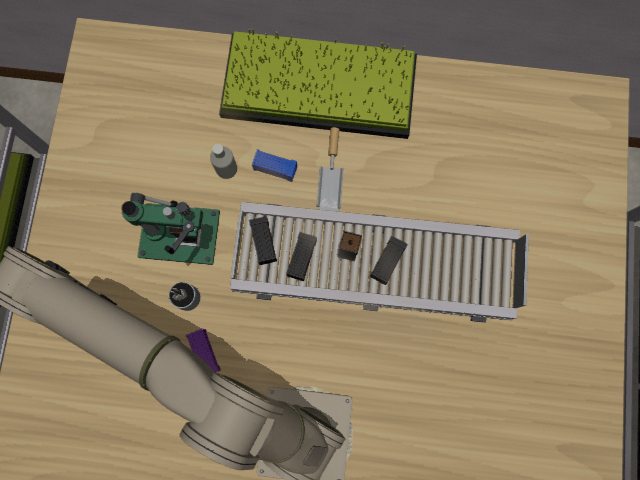

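View pics/side0.png

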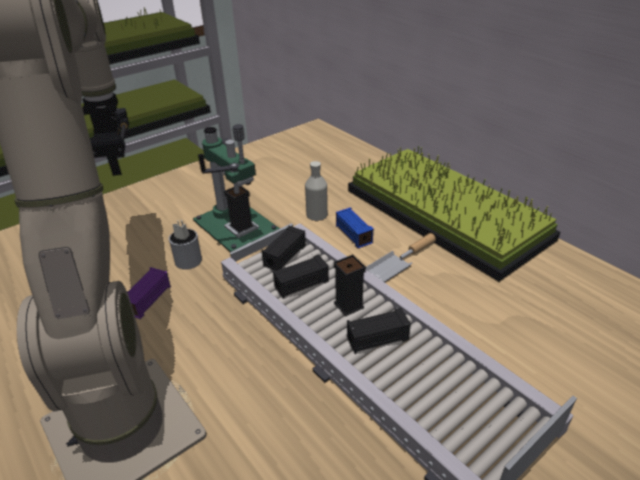

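View pics/wrist0.png

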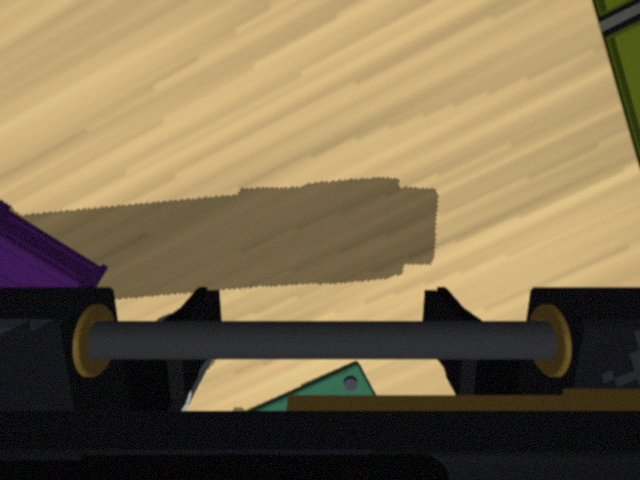

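```bash
python3 - <<'E'
from h import *
np.set_printoptions(precision=4,suppress=True)
s=r.read_state();print(T_state(s)[:3,:3],s['time'])
t=r.camera('top');sd=r.camera('side')
for q in ['tipped1','standing1','sample','sample_rim','stop','stop_knob','stop_foot','cam_lever','lever_peg','lever_pivot','conveyor','stand','feed_bottle','label_tin','trowel']:
  for n,p in (('top',t),('side',sd)):
    try: print(q,n,[(np.round(b['centre'],1),round(b['conf'],2)) for b in r.boxes_of(p,q)][:7])
    except Exception as e: print(q,n,e)
print(r.read_state()['time'])
E
python3 - <<'E'
import cv2
t=cv2.imread('pics/top0.png');cv2.imwrite('pics/top0c.png',cv2.resize(t[170:320,110:310],None,fx=4,fy=4,interpolation=cv2.INTER_CUBIC))
t=cv2.imread('pics/side0.png');cv2.imwrite('pics/side0c.png',cv2.resize(t[110:260,180:330],None,fx=4,fy=4,interpolation=cv2.INTER_CUBIC))
E
```

```text
[[ 0.4383 -0.0004 -0.8988]
 [ 0.8988 -0.001   0.4383]
 [-0.0011 -1.     -0.    ]] 0.15
tipped1 top [(array([238.7, 263.1]), 0.81), (array([236.8, 180.4]), 0.68), (array([345.7, 205.2]), 0.67), (array([256.6, 388. ]), 0.62), (array([254.4, 300.2]), 0.6)]
tipped1 side [(array([247.2, 285.5]), 0.93), (array([227.6, 352.6]), 0.91), (array([328.4, 377.8]), 0.6), (array([278.4, 301.5]), 0.59), (array([288.2, 147.9]), 0.59)]
standing1 top [(array([247.7, 350.6]), 0.8), (array([241.7, 178.4]), 0.72)]
standing1 side [(array([286.5, 352.2]), 0.61), (array([168.7, 211.4]), 0.57)]
sample top [(array([233.9, 179. ]), 0.62)]
sample side []
sample_rim top [(array([232.3, 175.2]), 0.54)]
sample_rim side [(array([208.6, 236.8]), 0.72)]
stop top [(array([209.9, 183.8]), 0.61)]
stop side [(array([141.2, 246.2]), 0.57)]
stop_knob top [(array([208. , 185.9]), 0.51)]
stop_knob side [(array([144.6, 239.6]), 0.79)]
stop_foot top [(array([208.9, 187. ]), 0.72)]
stop_foot side [(array([140.8, 240.7]), 0.59)]
cam_lever top [(array([239.9, 180.3]), 0.78), (array([225.9, 171.5]), 0.29)]
cam_lever side [(array([1
[... 209 characters left out ...]
1.7]), 0.35)]
lever_pivot side [(array([170.1, 209.7]), 0.62), (array([245. , 282.1]), 0.54)]
conveyor top [(array([264.6, 398.4]), 0.63)]
conveyor side [(array([376.7, 420.4]), 0.9)]
stand top [(array([227.2, 170.5]), 0.67)]
stand side [(array([178.7, 225.5]), 0.75), (array([247., 284.]), 0.24)]
feed_bottle top [(array([161.9, 223.6]), 0.8), (array([263. , 395.5]), 0.28), (array([240.1, 263.3]), 0.25)]
feed_bottle side [(array([198.5, 312.8]), 0.69), (array([210.4, 242. ]), 0.2)]
label_tin top [(array([294.6, 183.4]), 0.94)]
label_tin side [(array([247.1, 183.3]), 0.69)]
trowel top [(array([182. , 332.2]), 0.69)]
trowel side [(array([265.1, 397.5]), 0.9), (array([378.6, 415.4]), 0.58)]
1.75
```

View pics/top0c.png

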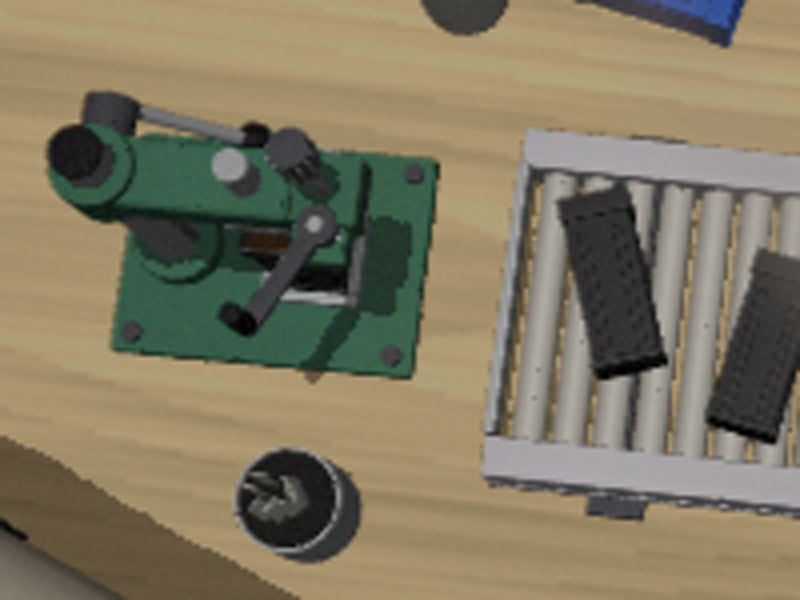

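View pics/side0c.png

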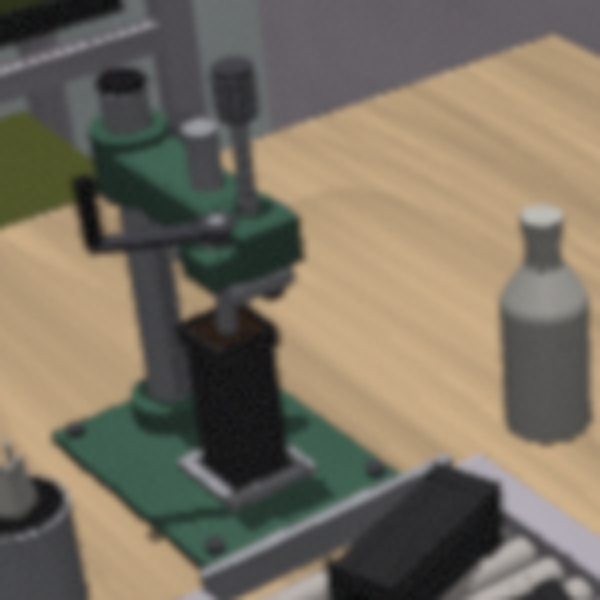

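```bash
python3 - <<'E'
from h import *
np.set_printoptions(precision=4,suppress=True)
t=r.camera('top');sd=r.camera('side')
T=lambda x,y:(170+y/4,110+x/4)
S=lambda x,y:(110+y/4,180+x/4)
def f(n,a,b): print(n,*tri([t,sd],[T(*a),S(*b)]))
f('pegtop',(229,312),(85,181))
f('peg base',(247,325),(97,245))
f('pivot',(315,222),(214,228))
f('knobtop',(290,146),(233,68))
f('colTop',(76,152),(120,82))
for c in [(415,175),(130,330),(392,355)]: print('bolt',topl(t,T(*c),0.014))
for c in [(75,428),(215,545),(375,468)]: print('boltS',topl(sd,S(*c),0.014))
for n,c,z in [('A1',(570,200),.095),('A1',(628,188),.095),('A2',(600,370),.095),('A3',(663,358),.095)]: print(n,topl(t,T(*c),z))
# lane corners
for c in [(203,242),(230,525)]: print('lane',topl(t,c,.057))
for c in [(291,232),(317,517)]: print('lane',topl(t,c,.057))
im=cv2.cvtColor(t['image'],cv2.COLOR_RGB2BGR)
cv2.imwrite('pics/top1c.png',cv2.resize(im[195:325,225:425],None,fx=4,fy=4,interpolation=cv2.INTER_CUBIC))
E
```

```text
pegtop [0.4162 0.3766 0.2739] [np.float64(0.0020777664171486945), np.float64(0.0020777664171481892)]
peg base [0.4164 0.3758 0.2307] [np.float64(0.0019987027120024043), np.float64(0.0019987027120030075)]
pivot [0.4834 0.3454 0.2314] [np.float64(0.00017969953083281514), np.float64(0.00017969953083354166)]
knobtop [0.5075 0.343  0.3305] [np.float64(0.001121162786731424), np.float64(0.001121162786731965)]
colTop [0.5019 0.4855 0.2731] [np.float64(0.0011582003160863366), np.float64(0.0011582003160860597)]
bolt [0.5702 0.3315 0.014 ]
bolt [0.4352 0.5137 0.014 ]
bolt [0.4394 0.3279 0.014 ]
boltS [0.4392 0.5145 0.014 ]
boltS [0.4437 0.3296 0.014 ]
boltS [0.5754 0.3331 0.014 ]
A1 [0.5469 0.2085 0.095 ]
A1 [0.5599 0.1706 0.095 ]
A2 [0.4336 0.1724 0.095 ]
A3 [0.4467 0.1316 0.095 ]
lane [0.6003 0.2494 0.057 ]
lane [ 0.617  -0.5397  0.057 ]
lane [0.3529 0.2412 0.057 ]
lane [ 0.3743 -0.5305  0.057 ]
```

View pics/top1c.png

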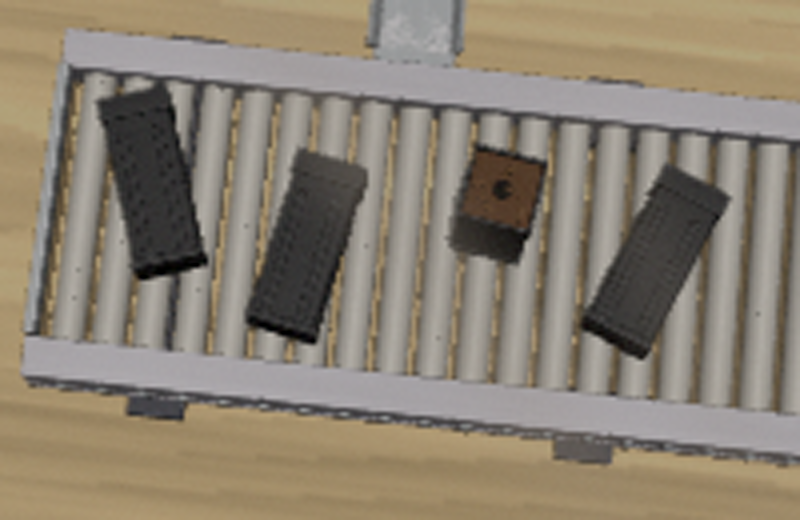

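arm_command(deltas=[0,-0.06,0,0,0,0,0,-0.12,0,0,0,0,0,-0.17,0,0,-10,0,-0.026,-0.17,-0.052,0,-20,0,-0.052,-0.17,-0.104,0,-30,0,-0.078,-0.17,-0.156,0,-41,0,-0.104,-0.17,-0.209,0,-41,0,-0.104,-0.17,-0.209,0,-41,0], hand=0.6, grip_force=20)

```text
time: 2.85
ee_pos: [0.4201, 0.372, 0.3657]
eef_rot: [0.434, 0.559, -0.559, -0.432]
ft_force: [-0.6, 1.4, -0.2]
width: 0.0527
```

```bash
python3 - <<'E'
from h import *
np.set_printoptions(precision=4,suppress=True)
p=wristcam();save(p,'w1');s=r.read_state()
print(s['ee_pos'],s['joint_positions'],T_state(s)[:3,:3])
for q in ['lever_peg','lever_pivot','stop_knob']:
  print(q,[(np.round(b['centre'],1),round(b['conf'],2)) for b in r.boxes_of(p,q)][:4])
for n,X in [('pegtop',(.4162,.3766,.274)),('pegbase',(.4164,.3758,.2307)),('pivot',(.4834,.3454,.2314)),('knob',(.5075,.343,.3305)),('graspat tcp',s['ee_pos'])]: print(n,proj(p,X))
E
```

```text
[0.4178 0.3748 0.3654] [-0.8108  0.1591 -0.0023  1.3224  0.0007  1.6594  1.0148] [[-0.2543  0.0007 -0.9671]
 [ 0.9671  0.0003 -0.2543]
 [ 0.0001 -1.     -0.0008]]
lever_peg [(array([264.1, 298.4]), 0.88)]
lever_pivot [(array([262.2, 298.3]), 0.81)]
stop_knob [(array([367.8, 266.2]), 0.8)]
pegtop [238.7699 328.674 ]
pegbase [226.8204 326.8498]
pivot [292.8858 272.3831]
knob [382.5873 241.4978]
graspat tcp [282.3695 327.1554]
```

View pics/w1.png

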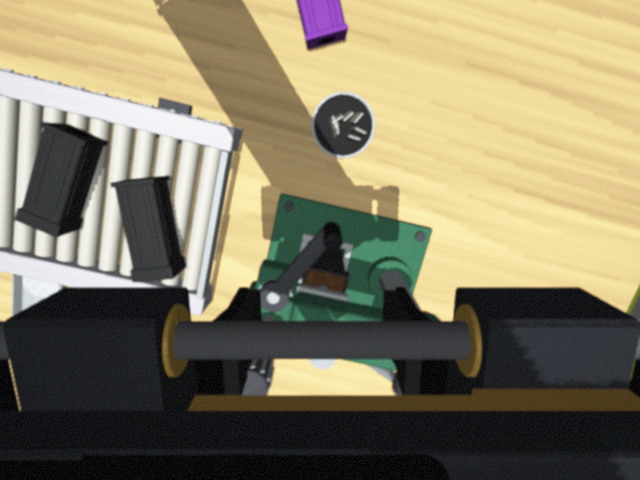

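arm_command(deltas=[0.003,0.06,0,0,0,0,0.003,0.11,0,0,0,0,0.003,0.122,0,0,0,0,0.003,0.122,0,0,0,0])

```text
time: 3.55
ee_pos: [0.4151, 0.3804, 0.2439]
eef_rot: [0.43, 0.561, -0.561, -0.43]
ft_force: [0.6, 0.5, 0.1]
width: 0.0521
```

arm_command(deltas=[0,0,0,0,0,0,0,0,0,0,0,0,0,0,0,0,0,0,0,0,0,0,0,0], hand=0, grip_force=15)

```text
time: 4.05
ee_pos: [0.4156, 0.3796, 0.2434]
eef_rot: [0.43, 0.561, -0.561, -0.43]
ft_force: [-0.6, 0.4, -0.2]
width: 0.0201
```

arm_command(deltas=[0,0,0,0,0,0,0,0,0,0,0,0])

```text
time: 4.3
ee_pos: [0.416, 0.3789, 0.2432]
eef_rot: [-0.431, -0.561, 0.561, 0.43]
ft_force: [1.6, -4.6, 1.0]
width: 0.0129
```

```bash
python3 - <<'E'
from h import *
np.set_printoptions(precision=4,suppress=True)
s=r.read_state();T=T_state(s);print(s['ee_pos'],s['width'],s['ft_force'])
piv=np.array([.485,.346]);g=s['ee_pos'][:2];d=g-piv;print(np.linalg.norm(d))
Rt=T[:3,:3]
for a in np.arange(.15,1.5,.15):
    c,sn=np.cos(a),np.sin(a);n=piv+np.array([c*d[0]-sn*d[1],sn*d[0]+c*d[1]])
    w=np.r_[n-g,0];print(round(a,2),Rt.T@w)
E
```

```text
[0.416  0.3789 0.2432] 0.012879363908832306 [ 1.6472 -4.5564  0.9917]
0.07647093125610006
0.15 [-0.0093  0.      0.0068]
0.3 [-0.0194  0.      0.0121]
0.45 [-0.0303  0.      0.0158]
0.6 [-0.0415  0.      0.0178]
0.75 [-0.053   0.      0.0182]
0.9 [-0.0644  0.      0.0168]
1.05 [-0.0754  0.0001  0.0138]
1.2 [-0.0859  0.0001  0.0091]
1.35 [-0.0955  0.0001  0.0029]
1.5 [-0.1041  0.0001 -0.0046]
```

arm_command(deltas=[-0.009,0,0.0066,0,0,0,-0.019,0,0.0118,0,0,0,-0.03,0,0.0155,0,0,0,-0.041,0,0.0175,0,0,0,-0.0525,0,0.0178,0,0,0,-0.0635,0,0.0165,0,0,0,-0.0745,0,0.0135,0,0,0,-0.085,0,0.009,0,0,0])

```text
time: 5.3
ee_pos: [0.4273, 0.2967, 0.2432]
eef_rot: [0.429, 0.562, -0.561, -0.431]
ft_force: [-4.5, 3.3, 1.4]
width: 0.0126
```

arm_command(deltas=[-0.007,0,-0.004,0,0,0,-0.007,0,-0.004,0,0,0])

```text
time: 5.55
ee_pos: [0.4345, 0.2896, 0.2433]
eef_rot: [0.43, 0.561, -0.561, -0.431]
ft_force: [-0.9, 0.2, 2.5]
width: 0.0128
```

```bash
python3 - <<'E'
from h import *
np.set_printoptions(precision=4,suppress=True)
s=r.read_state();print(s['ee_pos'],s['width'],s['ft_force'])
p=r.camera('side');save(p,'s2')
im=cv2.cvtColor(p['image'],cv2.COLOR_RGB2BGR);cv2.imwrite('pics/s2c.png',cv2.resize(im[60:240,160:340],None,fx=3.3,fy=3.3,interpolation=cv2.INTER_CUBIC))
E
```

```text
[0.4345 0.2896 0.2433] 0.012802519304152936 [-0.9193  0.224   2.5223]
```

View pics/s2c.png

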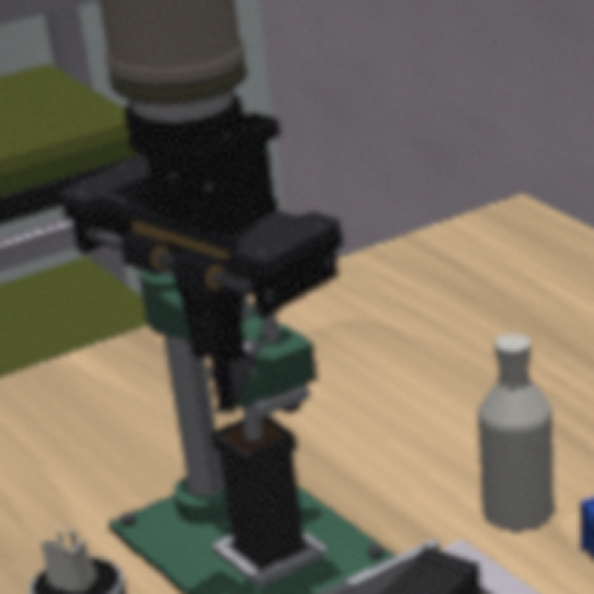

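arm_command(deltas=[0,0,0,0,0,0,0,0,0,0,0,0,0,-0.06,0,0,0,0,0,-0.12,0,0,0,0,0,-0.15,0,0,0,0,0.016,-0.15,-0.042,0,0,0,0.033,-0.15,-0.085,0,0,0,0.033,-0.15,-0.085,0,0,0], hand=0.4)

```text
time: 6.6
ee_pos: [0.5093, 0.3445, 0.3894]
eef_rot: [-0.43, -0.559, 0.563, 0.431]
ft_force: [-1.1, -0.1, -0.0]
width: 0.0349
```

arm_command(deltas=[0,0,0,0,0,0,0,0,0,0,0,0,0,0,0,0,0,0], hand=0)

```text
time: 6.98
ee_pos: [0.5076, 0.3429, 0.3941]
eef_rot: [0.431, 0.561, -0.56, -0.43]
ft_force: [0.3, 0.1, 0.7]
width: 0.0124
```

```bash
python3 - <<'E'
from h import *
np.set_printoptions(precision=4,suppress=True)
s=r.read_state();print(s['ee_pos'],s['width'],s['ft_force'])
for n in ['side','top']:
  p=r.camera(n)
  im=cv2.cvtColor(p['image'],cv2.COLOR_RGB2BGR)
  for X,c in [((.5085,.343,.3305),(0,0,255)),(s['ee_pos'],(0,255,0))]:
    a=proj(p,X);cv2.circle(im,(int(a[1]),int(a[0])),1,c,-1);print(n,a)
  im=im[60:240,160:340] if n=='side' else im[160:300,110:310]
  cv2.imwrite('pics/k_%s.png'%n,cv2.resize(im,None,fx=3.3,fy=3.3,interpolation=cv2.INTER_CUBIC))
E
```

```text
[0.5076 0.3429 0.3941] 0.012362045646569826 [0.2682 0.1365 0.7163]
side [126.9666 238.1605]
side [101.3126 234.6609]
top [205.6727 182.8505]
top [198.7338 176.811 ]
```

View pics/k_side.png

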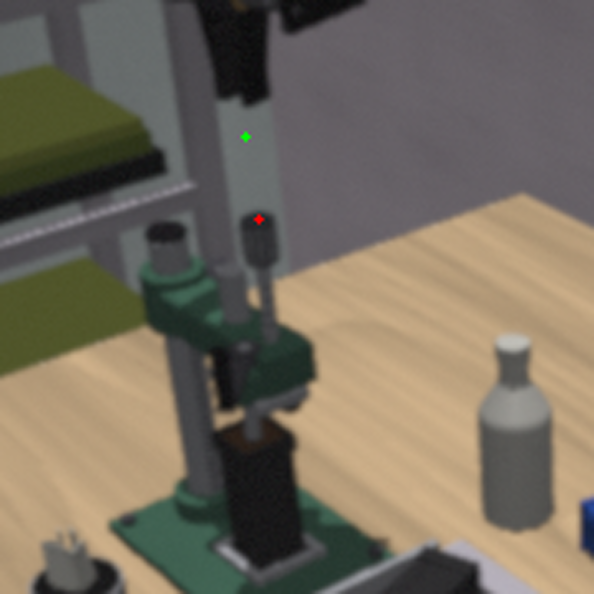

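View pics/k_top.png

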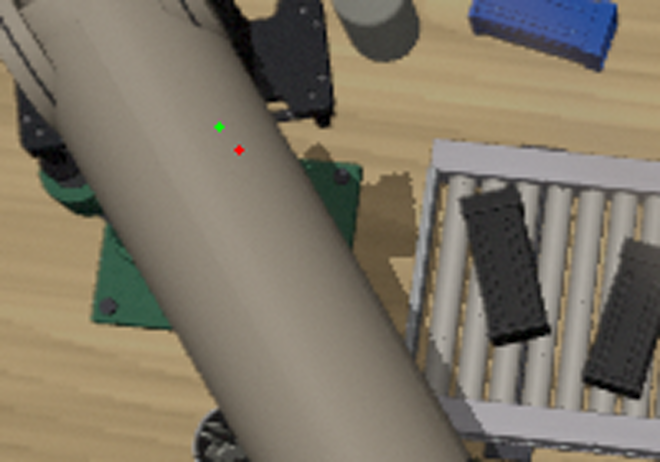

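arm_command(deltas=[0,0.03,0,0,0,0,0,0.05,0,0,0,0,0,0.055,0,0,0,0,0,0.06,0,0,0,0,0,0.062,0,0,0,0,0,0.064,0,0,0,0,0,0.066,0,0,0,0,0,0.068,0,0,0,0])

```text
time: 8.07
ee_pos: [0.5081, 0.3433, 0.325]
eef_rot: [0.43, 0.561, -0.561, -0.43]
ft_force: [-0.6, 0.2, -1.1]
width: 0.0003
```

```bash
cat > look.py <<'E'
import sys
from h import *
n,x0,x1,y0,y1,f,out=sys.argv[1:8]
x0,x1,y0,y1=map(int,(x0,x1,y0,y1))
s=r.read_state();p=wristcam() if n=='wrist' else r.camera(n)
print(s['time'],s['ee_pos'].round(4),s['width'].round(4) if hasattr(s['width'],'round') else s['width'],s['ft_force'].round(1))
im=cv2.cvtColor(p['image'],cv2.COLOR_RGB2BGR)
cv2.imwrite('pics/'+out+'.png',cv2.resize(im[y0:y1,x0:x1],None,fx=float(f),fy=float(f),interpolation=cv2.INTER_CUBIC))
E
python3 look.py side 180 330 80 230 4 k2
```

```text
8.075 [0.5081 0.3433 0.325 ] 0.00030770287858223136 [-0.6  0.2 -1.1]
```

View pics/k2.png

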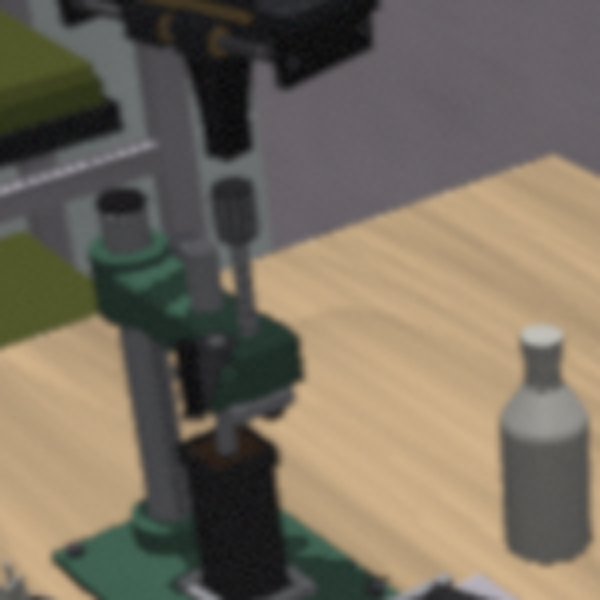

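```bash
python3 look.py wrist 0 640 0 480 1 k3; python3 - <<'E'
from h import *
s=r.read_state();p=wristcam();print(proj(p,s['ee_pos']),proj(p,(.508,.343,.3305)),proj(p,(.508,.343,.30)))
E
```

```text
8.125 [0.5079 0.3433 0.3247] 0.0006605364415261906 [ 0.2  0.1 -0. ]
[285.39802736 320.51961957] [289.30258328 319.93184088] [270.43445341 320.17061383]
```

View pics/k3.png

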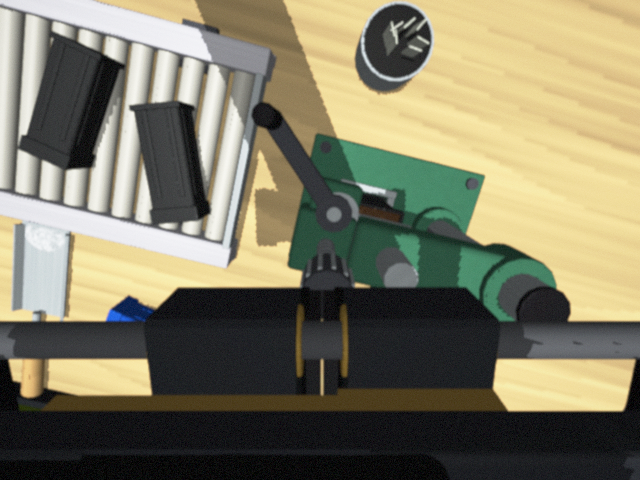

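arm_command(deltas=[0,0.004,0,0,0,0,0,0.007,0,0,0,0,0,0.01,0,0,0,0,0,0.012,0,0,0,0])

```text
time: 8.72
ee_pos: [0.5079, 0.3432, 0.3128]
eef_rot: [-0.43, -0.561, 0.561, 0.431]
ft_force: [-0.1, 0.1, 0.0]
width: 0.0006
```

```bash
python3 look.py side 180 330 80 230 4 k4
```

```text
8.725 [0.5079 0.3432 0.3128] 0.000617049668186217 [-0.1  0.1  0. ]
```

View pics/k4.png

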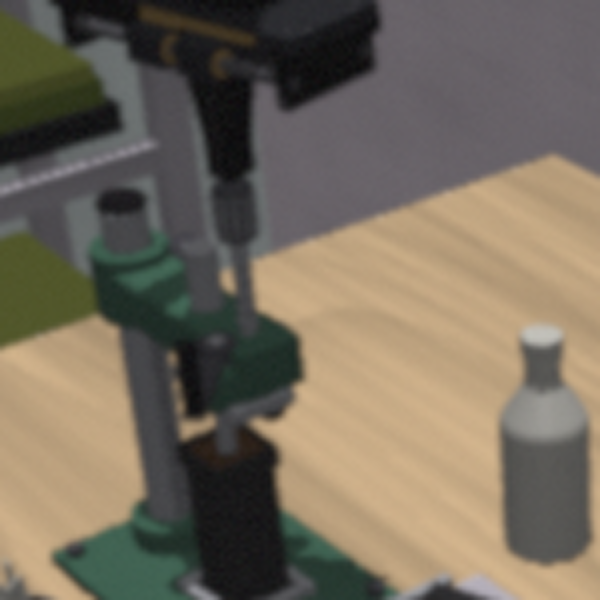

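arm_command(deltas=[0,0.002,0,0,0,0,0,0.004,0,0,0,0,0,0.006,0,0,0,0])

```text
time: 9.15
ee_pos: [0.508, 0.3433, 0.3069]
eef_rot: [0.43, 0.561, -0.561, -0.43]
ft_force: [0.5, -0.0, -0.2]
width: 0.0003
```

arm_command(deltas=[0,0.002,0,0,0,0,0,0.004,0,0,0,0,0,0.006,0,0,0,0])

```text
time: 9.52
ee_pos: [0.508, 0.3433, 0.3012]
eef_rot: [0.43, 0.561, -0.561, -0.43]
ft_force: [-1.7, -1.1, 3.0]
width: 0.0006
```

```bash
python3 look.py side 180 330 80 230 4 k5
```

```text
9.525 [0.508  0.3433 0.3012] 0.0005527663252225202 [-1.7 -1.1  3. ]
```

View pics/k5.png

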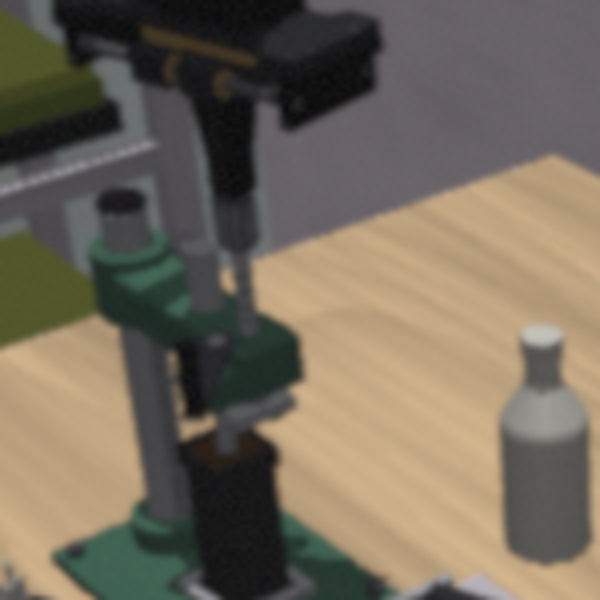

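arm_command(deltas=[0,0.003,0,0,0,0,0,0.006,0,0,0,0,0,0.009,0,0,0,0,0,0.012,0,0,0,0])

```text
time: 10.07
ee_pos: [0.508, 0.3433, 0.2888]
eef_rot: [0.43, 0.561, -0.561, -0.43]
ft_force: [-0.3, -0.1, 2.5]
width: 0.0008
```

```bash
python3 look.py side 205 280 140 215 8 k6
```

```text
10.075 [0.508  0.3433 0.2888] 0.0008337551085111604 [-0.3 -0.1  2.5]
```

View pics/k6.png

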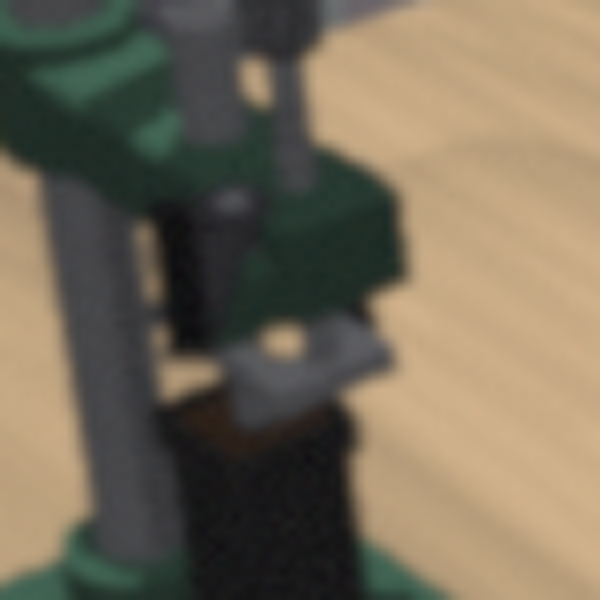

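arm_command(deltas=[0,0.003,0,0,0,0,0,0.006,0,0,0,0,0,0.009,0,0,0,0,0,0.01,0,0,0,0])

```text
time: 10.62
ee_pos: [0.508, 0.3433, 0.2788]
eef_rot: [-0.43, -0.561, 0.561, 0.43]
ft_force: [-0.9, -0.6, 3.2]
width: 0.0004
```

```bash
python3 look.py side 205 280 140 215 8 k7
```

```text
10.625 [0.508  0.3433 0.2788] 0.00038367297981733365 [-0.9 -0.6  3.2]
```

View pics/k7.png

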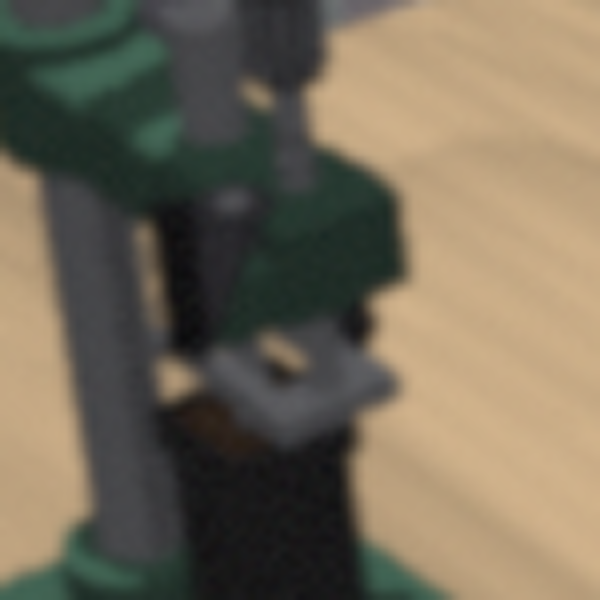

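arm_command(deltas=[0,0.003,0,0,0,0,0,0.006,0,0,0,0,0,0.008,0,0,0,0])

```text
time: 11.05
ee_pos: [0.508, 0.3433, 0.2708]
eef_rot: [0.43, 0.561, -0.561, -0.43]
ft_force: [1.0, -0.2, 2.9]
width: 0.0006
```

```bash
python3 look.py side 205 280 140 215 8 k8
```

```text
11.05 [0.508  0.3433 0.2708] 0.000580396040615694 [ 1.  -0.2  2.9]
```

View pics/k8.png

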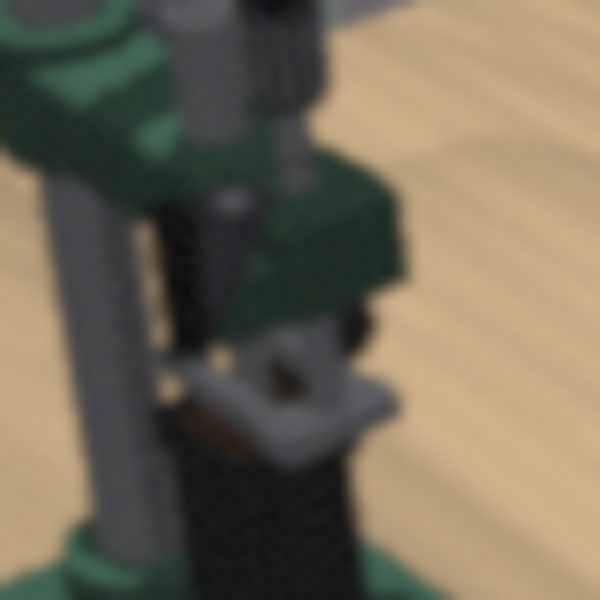

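arm_command(deltas=[0,0.0015,0,0,0,0,0,0.003,0,0,0,0,0,0.004,0,0,0,0])

```text
time: 11.48
ee_pos: [0.508, 0.3433, 0.267]
eef_rot: [0.43, 0.561, -0.561, -0.43]
ft_force: [-0.5, -0.5, 3.4]
width: 0.0005
```

arm_command(deltas=[0,0.001,0,0,0,0,0,0.002,0,0,0,0])

```text
time: 11.72
ee_pos: [0.508, 0.3433, 0.265]
eef_rot: [0.43, 0.561, -0.561, -0.43]
ft_force: [-0.8, -0.1, 3.5]
width: 0.0006
```

```bash
python3 look.py side 205 280 140 215 8 k9
```

```text
11.725 [0.508  0.3433 0.265 ] 0.0006206809911577968 [-0.8 -0.1  3.5]
```

View pics/k9.png

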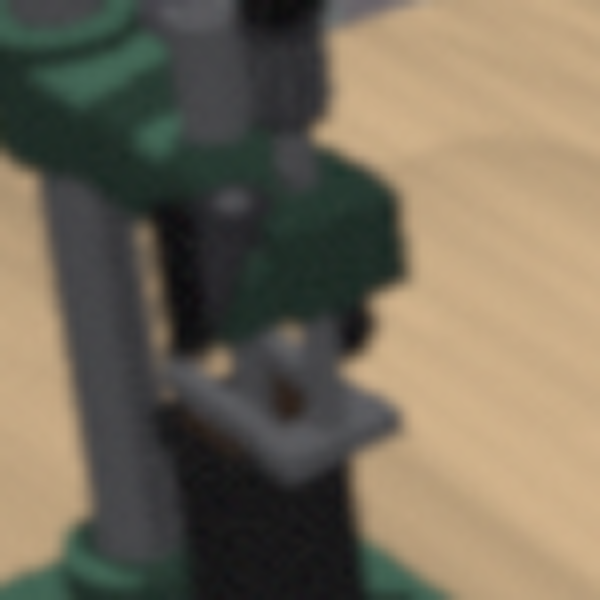

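Close now; 1 mm steps, 1–2 rows per call.

arm_command(deltas=[0,0.001,0,0,0,0,0,0.001,0,0,0,0])

```text
time: 12.02
ee_pos: [0.508, 0.3433, 0.2639]
eef_rot: [-0.43, -0.561, 0.561, 0.43]
ft_force: [1.0, -1.4, 1.1]
width: 0.0002
```

arm_command(deltas=[0,0.001,0,0,0,0,0,0.001,0,0,0,0])

```text
time: 12.28
ee_pos: [0.508, 0.3433, 0.2629]
eef_rot: [-0.43, -0.561, 0.561, 0.43]
ft_force: [-0.2, 0.4, 0.6]
width: 0.0005
```

arm_command(deltas=[0,0.001,0,0,0,0,0,0.001,0,0,0,0])

```text
time: 12.52
ee_pos: [0.508, 0.3433, 0.262]
eef_rot: [0.43, 0.561, -0.561, -0.43]
ft_force: [-0.4, -0.6, 2.7]
width: 0.0004
```

arm_command(deltas=[0,0.001,0,0,0,0,0,0.001,0,0,0,0])

```text
time: 12.78
ee_pos: [0.508, 0.3433, 0.2609]
eef_rot: [-0.43, -0.561, 0.561, 0.43]
ft_force: [0.5, -0.3, 1.7]
width: 0.0003
```

```bash
python3 look.py side 205 280 140 215 8 k10
```

```text
12.775 [0.508  0.3433 0.2609] 0.0002728452403559361 [ 0.5 -0.3  1.7]
```

View pics/k10.png

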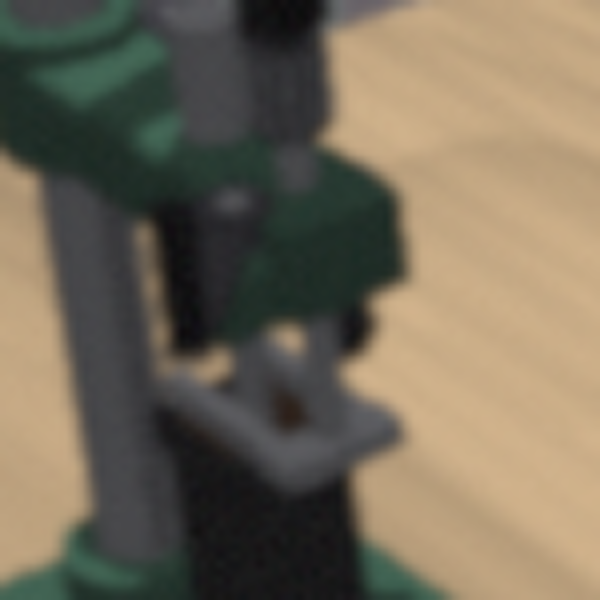

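arm_command(deltas=[0,0.001,0,0,0,0,0,0.001,0,0,0,0])

```text
time: 13.08
ee_pos: [0.508, 0.3433, 0.26]
eef_rot: [0.43, 0.561, -0.561, -0.43]
ft_force: [0.1, 0.4, 2.0]
width: 0.0006
```

arm_command(deltas=[0,0.0007,0,0,0,0,0,0.0007,0,0,0,0])

```text
time: 13.32
ee_pos: [0.508, 0.3433, 0.2593]
eef_rot: [0.43, 0.561, -0.561, -0.43]
ft_force: [-0.8, -0.6, 1.9]
width: 0.0005
```

arm_command(deltas=[0,0.0007,0,0,0,0,0,0.0007,0,0,0,0])

```text
time: 13.58
ee_pos: [0.508, 0.3433, 0.259]
eef_rot: [0.43, 0.561, -0.561, -0.43]
ft_force: [-0.1, -1.4, 5.0]
width: 0.0005
```

arm_command(deltas=[0,0.0007,0,0,0,0,0,0.0007,0,0,0,0])

```text
time: 13.82
ee_pos: [0.5081, 0.3433, 0.259]
eef_rot: [0.431, 0.561, -0.561, -0.43]
ft_force: [-1.0, -1.6, 8.7]
width: 0.0004
```

```bash
python3 look.py side 205 280 140 215 8 k11
```

```text
13.825 [0.5081 0.3433 0.259 ] 0.0004287211214400242 [-1.  -1.6  8.7]
```

View pics/k11.png

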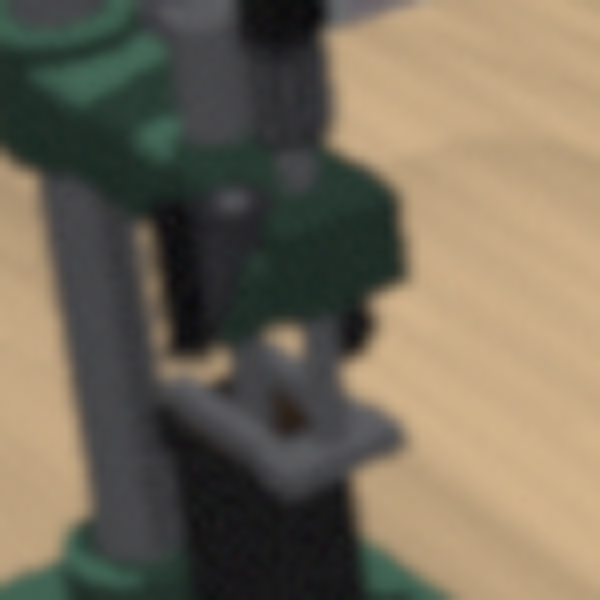

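arm_command(deltas=[0,-0.01,0,0,0,0,0,-0.05,0,0,0,0,0,-0.08,0,0,0,0,-0.011,-0.08,0.028,0,0,0,-0.022,-0.08,0.056,0,0,0,-0.033,-0.08,0.085,0,0,0,-0.033,-0.08,0.085,0,0,0], hand=0)

```text
time: 14.75
ee_pos: [0.4336, 0.2887, 0.339]
eef_rot: [0.431, 0.561, -0.56, -0.43]
ft_force: [-0.2, -0.0, 0.5]
width: 0.0004
```

arm_command(deltas=[0,0,0,0,0,0,0,0,0,0,0,0,0,0.02,0,0,0,0], hand=0.6)

```text
time: 15.12
ee_pos: [0.4354, 0.2902, 0.3185]
eef_rot: [0.431, 0.562, -0.56, -0.43]
ft_force: [0.8, 0.0, -0.9]
width: 0.0223
```

```bash
python3 look.py wrist 0 640 0 480 1 l1; python3 look.py side 180 300 100 220 5 l2
```

```text
15.125 [0.4354 0.2902 0.3185] 0.022341982698508726 [ 0.8  0.  -0.9]
15.175 [0.4344 0.2894 0.3149] 0.026189317199321778 [ 0.7 -0.7 -2.7]
```

View pics/l1.png

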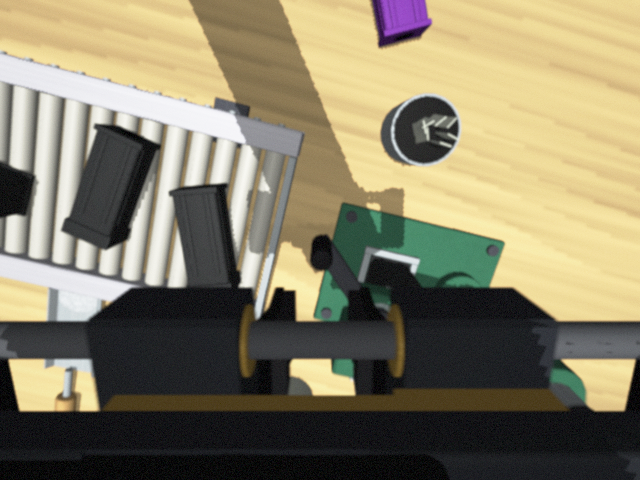

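View pics/l2.png

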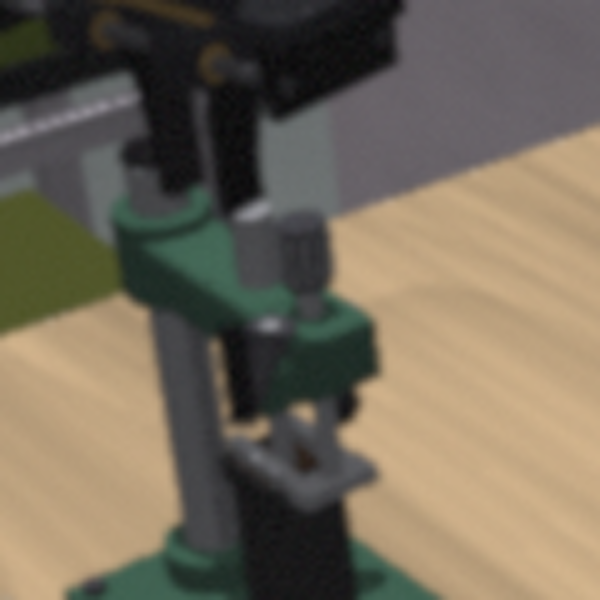

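arm_command(deltas=[0,0.05,0,0,0,0,0,0.08,0,0,0,0,0,0.086,0,0,0,0,0,0.086,0,0,0,0])

```text
time: 15.72
ee_pos: [0.4349, 0.2898, 0.233]
eef_rot: [0.431, 0.561, -0.561, -0.43]
ft_force: [-0.2, -0.3, 0.2]
width: 0.0515
```

arm_command(deltas=[0,0,0,0,0,0,0,0,0,0,0,0,0,0,0,0,0,0,0,0,0,0,0,0,0,0,0,0,0,0], hand=0, grip_force=15)

```text
time: 16.35
ee_pos: [0.4345, 0.2895, 0.232]
eef_rot: [0.43, 0.561, -0.561, -0.43]
ft_force: [0.0, -0.4, 0.8]
width: 0.0133
```

```bash
python3 look.py side 180 300 100 220 5 l3;python3 - <<'E'
from h import *
np.set_printoptions(precision=4,suppress=True)
s=r.read_state();T=T_state(s);print(s['ee_pos'],s['width'],s['ft_force'])
piv=np.array([.485,.346]);g=s['ee_pos'][:2];d=g-piv;print(np.linalg.norm(d))
Rt=T[:3,:3]
for a in -np.arange(.15,1.5,.15):
    c,sn=np.cos(a),np.sin(a);n=piv+np.array([c*d[0]-sn*d[1],sn*d[0]+c*d[1]])
    w=np.r_[n-g,0];print(round(a,2),Rt.T@w)
E
```

```text
16.35 [0.4345 0.2895 0.232 ] 0.013297680114993583 [ 0.  -0.4  0.8]
[0.4345 0.2895 0.232 ] 0.013358650164540025 [-0.0832  0.3156  0.4438]
0.07578216835407027
-0.15 [0.0099 0.     0.0055]
-0.3 [0.0206 0.     0.0094]
-0.45 [0.0317 0.     0.0117]
-0.6 [0.0431 0.     0.0123]
-0.75 [0.0544 0.     0.0112]
-0.9 [0.0654 0.     0.0085]
-1.05 [0.0759 0.     0.0041]
-1.2 [ 0.0856  0.     -0.0018]
-1.35 [ 0.0943  0.     -0.0091]
-1.5 [ 0.1018  0.     -0.0176]
```

View pics/l3.png

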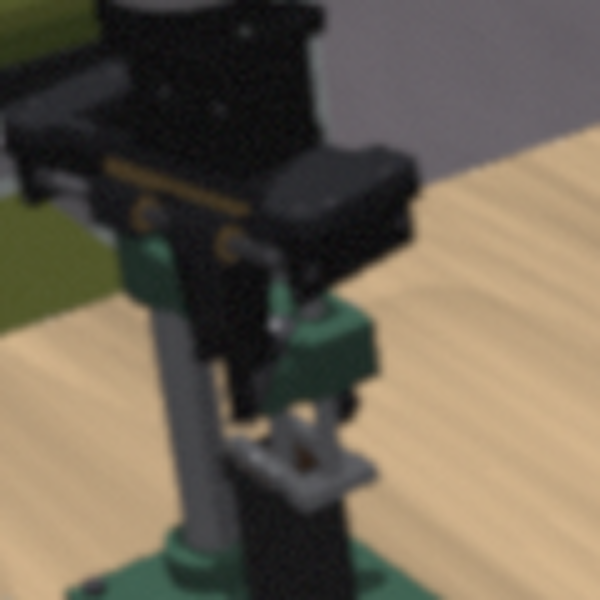

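arm_command(deltas=[0.0099,0,0.0055,0,0,0,0.0206,0,0.0094,0,0,0,0.0317,0,0.0117,0,0,0,0.0431,0,0.0123,0,0,0,0.0544,0,0.0112,0,0,0,0.0654,0,0.0085,0,0,0,0.0759,0,0.0041,0,0,0,0.0856,0,-0.0018,0,0,0])

```text
time: 17.4
ee_pos: [0.4135, 0.3708, 0.2314]
eef_rot: [-0.431, -0.559, 0.562, 0.431]
ft_force: [-3.9, -8.8, 2.5]
width: 0.0136
```

arm_command(deltas=[0.0055,0,-0.004,0,0,0,0.0075,0,-0.006,0,0,0,0.0075,0,-0.006,0,0,0])

```text
time: 17.77
ee_pos: [0.4174, 0.3799, 0.2314]
eef_rot: [-0.431, -0.559, 0.562, 0.431]
ft_force: [-2.5, -5.8, 1.5]
width: 0.0135
```

arm_command(deltas=[0,0,0,0,0,0,0,0,0,0,0,0,0,-0.05,0,0,0,0,0,-0.11,0,0,0,0,0,-0.16,0,0,0,0,0,-0.16,0,0,0,0], hand=0.6)

```text
time: 18.52
ee_pos: [0.4186, 0.3825, 0.3964]
eef_rot: [0.431, 0.564, -0.558, -0.43]
ft_force: [0.4, 0.3, -0.3]
width: 0.0516
```

```bash
python3 look.py wrist 0 640 0 480 1 l4; python3 look.py side 180 300 100 220 5 l5
```

```text
18.525 [0.4186 0.3825 0.3964] 0.051612480442152976 [ 0.4  0.3 -0.3]
18.575 [0.4182 0.3821 0.3937] 0.05160363982433757 [ 0.4 -0.1 -1.6]
```

View pics/l4.png

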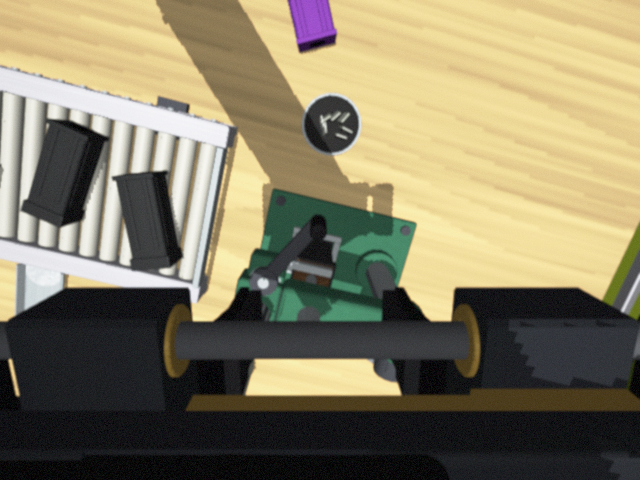

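View pics/l5.png

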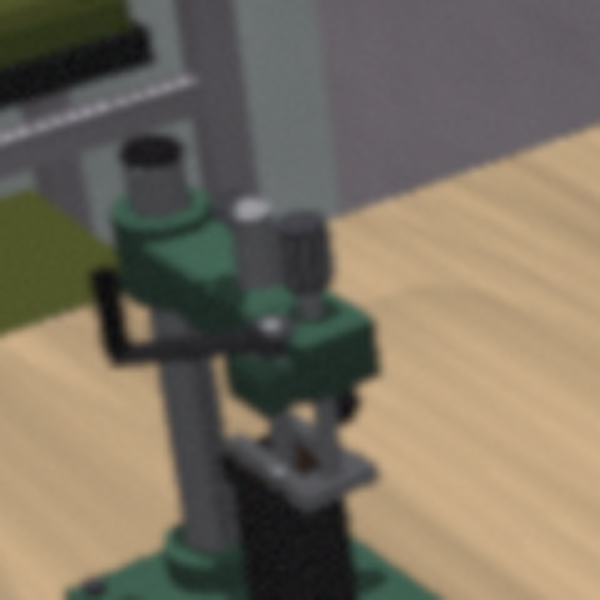

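```bash
python3 - <<'E'
from h import *
np.set_printoptions(precision=4,suppress=True)
t=r.camera('top')
im=cv2.cvtColor(t['image'],cv2.COLOR_RGB2BGR)
c=im[195:325,225:425];cv2.imwrite('pics/t2c.png',cv2.resize(c,None,fx=4,fy=4,interpolation=cv2.INTER_CUBIC))
for b in r.regions_of(t,'tipped1')+r.regions_of(t,'standing1'):
    m=b['region'].astype(np.uint8);cs,_=cv2.findContours(m,0,1);k=max(cs,key=cv2.contourArea)
    rr=cv2.minAreaRect(k);box=cv2.boxPoints(rr)
    W=np.array([topl(t,(q[1],q[0]),.08)[:2] for q in box])
    e=[np.linalg.norm(W[i]-W[(i+1)%4]) for i in range(4)]
    i=int(np.argmax(e[:2]));d=W[(i+1)%4]-W[i];d*=np.sign(d[0])
    print(np.round(b['centre'],1),round(b['conf'],2),'c',W.mean(0),'sizes',np.round(e[:2],3),'yaw',np.degrees(np.arctan2(d[1],d[0])).round(1))
E
```

```text
[257.2 385.7] 0.95 c [ 0.4838 -0.1684] sizes [0.13  0.051] yaw -21.6
[255.6 297.2] 0.79 c [0.4669 0.0655] sizes [0.128 0.053] yaw -10.5
[239.6 263.9] 0.78 c [0.4987 0.1757] sizes [0.05  0.129] yaw 19.5
[373.5 202.4] 0.57 c [0.1279 0.2839] sizes [0.01  0.008] yaw -83.2
[247.4 348. ] 0.83 c [ 0.512  -0.0601] sizes [0.074 0.052] yaw -8.3
```

View pics/t2c.png

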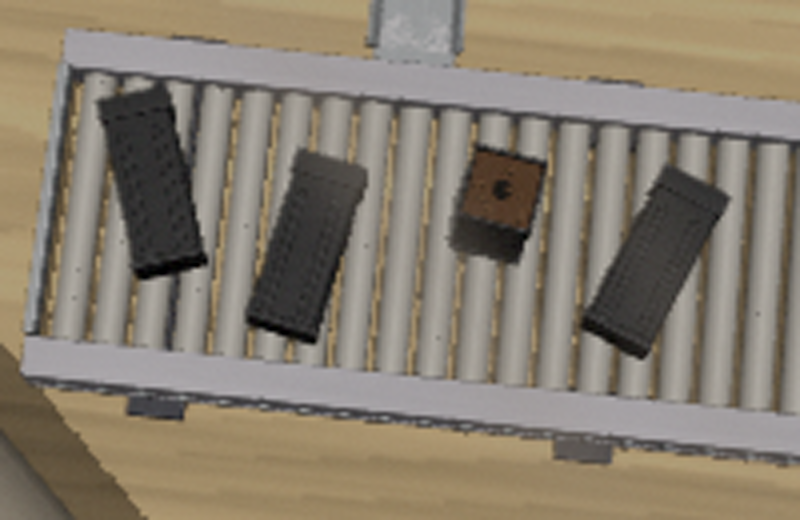

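```bash
python3 - <<'E'
from h import *
np.set_printoptions(precision=4,suppress=True)
t=r.camera('top')
for n,cs in dict(A=[(98,100),(165,85),(205,258),(137,270)],B=[(300,150),(368,168),(318,330),(248,318)],C=[(668,163),(730,195),(645,347),(583,318)]).items():
    W=np.array([topl(t,(195+y/4,225+x/4),.095)[:2] for x,y in cs])
    d=(W[0]+W[1]-W[2]-W[3])/2;w=W[0]-W[1]
    print(n,W.mean(0),'len',np.linalg.norm(d),'w',np.linalg.norm(w),'yaw',np.degrees(np.arctan2(d[1],d[0])),np.degrees(np.arctan2(w[1],w[0]))-90)
for x,y in [(475,148),(547,160),(528,240),(458,222)]: print(topl(t,(195+y/4,225+x/4),.165))
E
```

```text
A [0.497  0.1735] len 0.12138893120059185 w 0.04644778716389485 yaw 20.450382023680653 19.851824840604593
B [0.4666 0.0628] len 0.11728943127454507 w 0.04756782510319273 yaw -9.878723822415818 -8.313593999187333
C [ 0.4846 -0.1698] len 0.12005979187985732 w 0.04671738998597905 yaw -22.860206806795606 -21.299649587659545
[ 0.5276 -0.0394  0.165 ]
[ 0.5253 -0.0864  0.165 ]
[ 0.4716 -0.0798  0.165 ]
[ 0.4779 -0.0339  0.165 ]
```

arm_command(deltas=[-0.06,0,0.005,0,0,0,-0.12,0,0.009,0,5,0,-0.18,0,0.013,0,10,0,-0.24,0,0.018,0,15,0,-0.3,0.03,0.022,0,20,0,-0.36,0.06,0.027,0,20,0,-0.42,0.09,0.031,0,20,0,-0.448,0.09,0.033,0,20,0], hand=0.8)

```text
time: 19.82
ee_pos: [0.5008, -0.0625, 0.2996]
eef_rot: [-0.521, -0.476, 0.478, 0.523]
ft_force: [0.5, -0.2, 0.2]
width: 0.0695
```

arm_command(deltas=[0,0,0,0,0,0,0,0,0,0,0,0])

```text
time: 20.08
ee_pos: [0.5018, -0.059, 0.3016]
eef_rot: [-0.521, -0.478, 0.478, 0.521]
ft_force: [0.9, 1.0, 0.2]
width: 0.0698
```

```bash
python3 look.py wrist 0 640 0 480 1 p1; python3 - <<'E'
from h import *
np.set_printoptions(precision=4,suppress=True)
s=r.read_state();p=wristcam();print(s['joint_positions'],T_state(s)[:3,:3])
print([(np.round(b['centre'],1),round(b['conf'],2)) for b in r.boxes_of(p,'standing1')])
for x,y in [(.5276,-.0394),(.5253,-.0864),(.4716,-.0798),(.4779,-.0339)]: print(proj(p,(x,y,.165)))
E
```

```text
20.075 [ 0.5018 -0.059   0.3016] 0.0697577033688342 [0.9 1.  0.2]
[-0.3698  0.0141  0.404   1.6103 -0.006   1.5186  1.5197] [[ 0.0854 -0.0002 -0.9963]
 [ 0.9963  0.0004  0.0854]
 [ 0.0004 -1.      0.0003]]
[(array([231. , 320.9]), 0.91)]
[258.0581 345.6716]
[259.9792 289.6857]
[195.5052 290.8822]
[198.4851 348.1946]
```

View pics/p1.png

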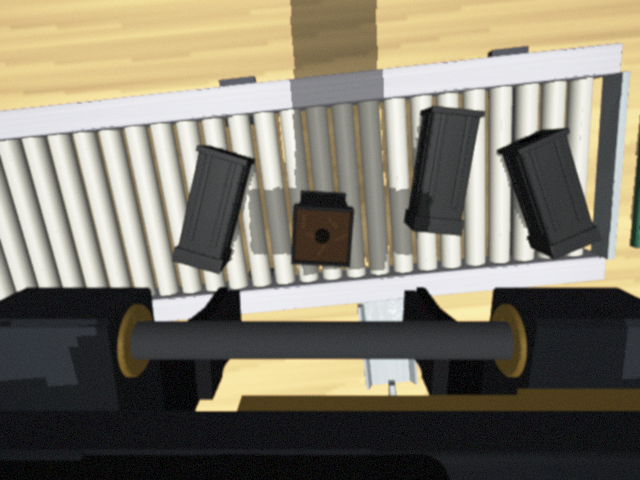

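arm_command(deltas=[0.002,0.06,-0.003,0,0,0,0.002,0.12,-0.003,0,0,0,0.002,0.16,-0.003,0,0,0,0.002,0.16,-0.003,0,0,0])

```text
time: 20.72
ee_pos: [0.5032, -0.0573, 0.1398]
eef_rot: [-0.52, -0.477, 0.479, 0.522]
ft_force: [-0.5, -0.3, 1.3]
width: 0.069
```

```bash
python3 look.py side 240 420 160 340 3.3 p2; python3 look.py wrist 0 640 0 480 1 p3
```

```text
20.725 [ 0.5032 -0.0573  0.1398] 0.0690011704322403 [-0.5 -0.3  1.3]
20.775 [ 0.5049 -0.0575  0.1422] 0.06919687292235258 [-0.5 -0.3  1.1]
```

View pics/p2.png

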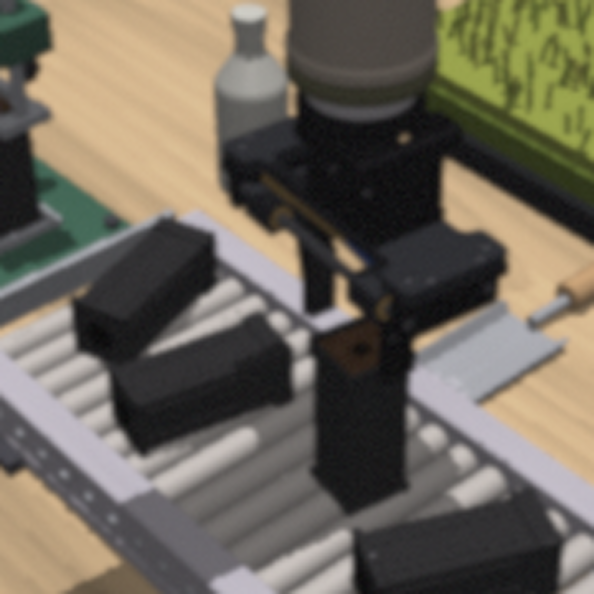

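View pics/p3.png

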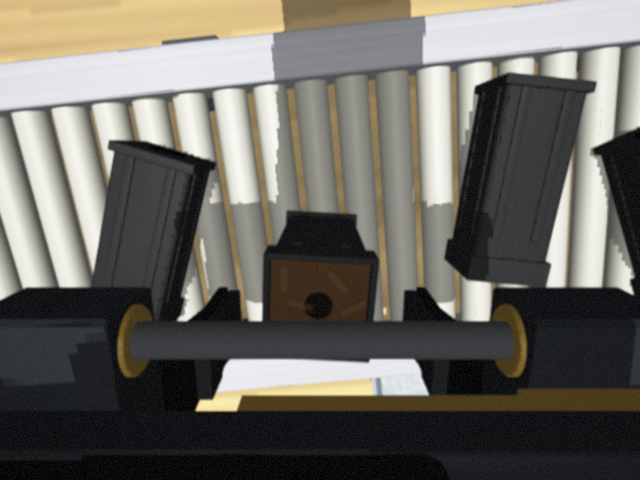

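arm_command(deltas=[0,0.02,0,0,0,0,0,0.027,0,0,0,0])

```text
time: 21.08
ee_pos: [0.506, -0.0579, 0.1162]
eef_rot: [0.522, 0.478, -0.477, -0.521]
ft_force: [-0.1, 0.3, 0.7]
width: 0.0693
```

arm_command(deltas=[0,0,0,0,0,0,0,0,0,0,0,0,0,0,0,0,0,0,0,0,0,0,0,0], hand=0, grip_force=25)

```text
time: 21.58
ee_pos: [0.5057, -0.0583, 0.1157]
eef_rot: [0.522, 0.478, -0.477, -0.521]
ft_force: [-1.2, -0.9, 6.4]
width: 0.0505
```

arm_command(deltas=[0,-0.03,0,0,0,0,0,-0.07,0,0,0,0,-0.05,-0.07,-0.003,0,0,0,-0.1,-0.07,-0.006,0,0,0,-0.16,-0.07,-0.009,0,0,0,-0.22,-0.07,-0.013,0,0,0,-0.28,-0.07,-0.016,0,0,0,-0.34,-0.07,-0.02,0,0,0])

```text
time: 22.58
ee_pos: [0.4952, -0.4, 0.1845]
eef_rot: [-0.521, -0.478, 0.478, 0.521]
ft_force: [1.0, -0.2, -1.3]
width: 0.05
```

arm_command(deltas=[-0.03,0,-0.002,0,0,0,-0.041,0,-0.003,0,0,0,-0.041,0.03,-0.003,0,0,0,-0.041,0.055,-0.003,0,0,0,-0.041,0.065,-0.003,0,0,0,-0.041,0.068,-0.003,0,0,0])

```text
time: 23.32
ee_pos: [0.4952, -0.4389, 0.1169]
eef_rot: [-0.521, -0.478, 0.478, 0.521]
ft_force: [0.3, -0.6, -1.3]
width: 0.0502
```

```bash
python3 look.py side 330 630 260 480 2.6 p4
```

```text
23.325 [ 0.4952 -0.4389  0.1169] 0.050200471845471675 [ 0.3 -0.6 -1.3]
```

View pics/p4.png

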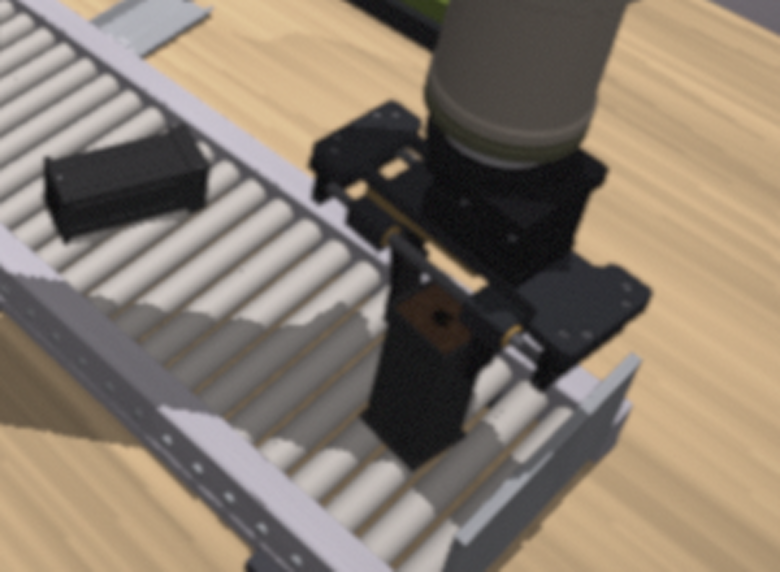

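arm_command(deltas=[0,0.0015,0,0,0,0,0,0.0025,0,0,0,0])

```text
time: 23.62
ee_pos: [0.4954, -0.4402, 0.1158]
eef_rot: [0.522, 0.478, -0.477, -0.521]
ft_force: [-0.7, 1.4, 8.3]
width: 0.0504
```

arm_command(deltas=[0,0,0,0,0,0,0,0,0,0,0,0,0,0,0,0,0,0,0,-0.06,0,0,0,0,0,-0.12,0,0,0,0,0,-0.15,0,0,0,0,0.06,-0.15,0.003,0,5,0,0.12,-0.15,0.006,0,10,0], hand=0.8)

```text
time: 24.62
ee_pos: [0.4991, -0.3189, 0.2645]
eef_rot: [0.562, 0.429, -0.429, -0.562]
ft_force: [1.3, 0.7, 0.8]
width: 0.0698
```

arm_command(deltas=[0.058,0,0.015,0,7.5,0,0.11,0,0.028,0,7.5,0,0.142,0,0.036,0,7.5,0,0.142,0,0.036,0,7.5,0])

```text
time: 25.12
ee_pos: [0.5018, -0.1702, 0.2646]
eef_rot: [-0.587, -0.395, 0.394, 0.587]
ft_force: [1.0, -0.7, -0.6]
width: 0.0695
```

```bash
python3 look.py wrist 0 640 0 480 1 c1; python3 look.py side 330 630 260 480 2.6 c2; python3 - <<'E'
from h import *
np.set_printoptions(precision=4,suppress=True)
s=r.read_state();print(s['joint_positions'],T_state(s))
E
```

```text
25.125 [ 0.5018 -0.1702  0.2646] 0.0695219916901352 [ 1.  -0.7 -0.6]
25.175 [ 0.5015 -0.1724  0.2646] 0.0692071366244216 [-0.1 -0.3 -0. ]
[-0.3138  0.0852  0.6054  1.6285 -0.0488  1.4428  1.4743] [[ 0.3827  0.0004 -0.9239  0.5012]
 [ 0.9239 -0.0001  0.3827 -0.1737]
 [ 0.     -1.     -0.0004  0.2646]
 [ 0.      0.      0.      1.    ]]
```

View pics/c1.png

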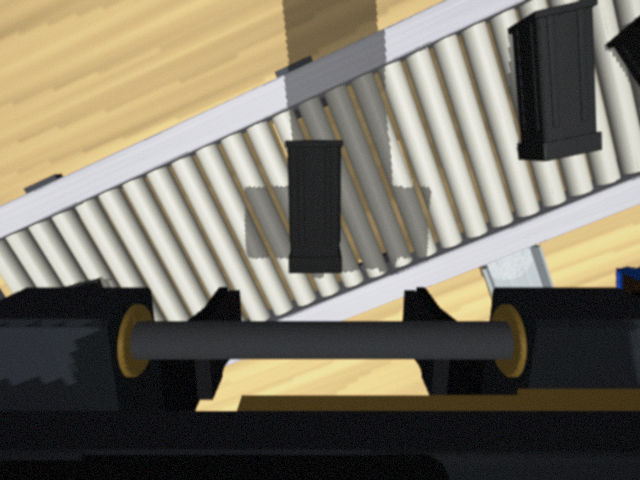

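View pics/c2.png

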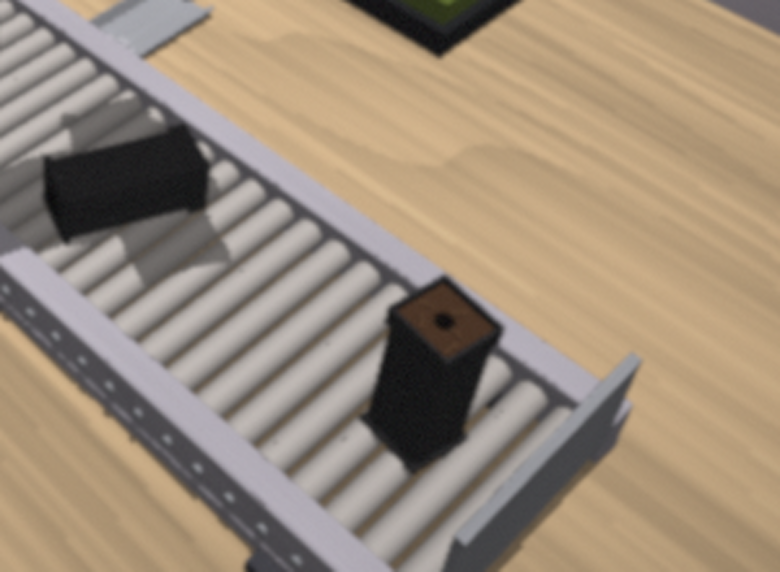

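arm_command(deltas=[-0.003,0,0,10,0,0,-0.003,-0.002,0.015,20,0,0,-0.003,-0.004,0.019,25,0,0,-0.003,-0.004,0.019,25,0,0,-0.003,-0.004,0.019,25,0,0])

```text
time: 25.85
ee_pos: [0.4825, -0.1698, 0.2686]
eef_rot: [-0.448, -0.299, 0.468, 0.701]
ft_force: [-0.8, 0.3, 0.7]
width: 0.0695
```

```bash
python3 look.py side 240 540 160 380 2.6 c3; python3 - <<'E'
from h import *
np.set_printoptions(precision=4,suppress=True)
s=r.read_state();print(s['joint_positions'],T_state(s))
E
```

```text
25.85 [ 0.4825 -0.1698  0.2686] 0.06949590032138656 [-0.8  0.3  0.7]
[-0.156   0.4708  0.6488  1.2942 -0.2465  1.8985  1.649 ] [[ 0.3837 -0.3877 -0.8381  0.4824]
 [ 0.9235  0.1614  0.3481 -0.1694]
 [ 0.0003 -0.9075  0.42    0.269 ]
 [ 0.      0.      0.      1.    ]]
```

View pics/c3.png

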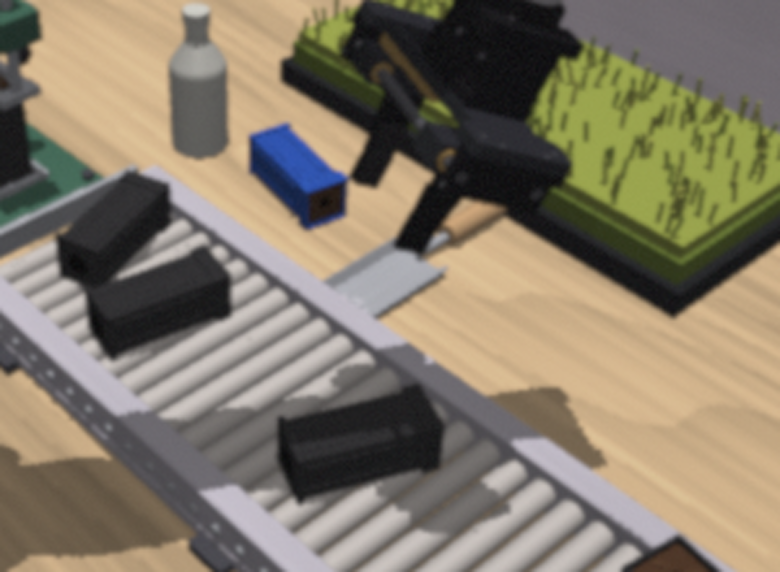

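arm_command(deltas=[0,0.0545,-0.0252,0,0,0,0,0.109,-0.0504,0,0,0,0,0.1634,-0.0756,0,0,0,0,0.1634,-0.0756,0,0,0])

```text
time: 26.4
ee_pos: [0.4799, -0.1672, 0.0866]
eef_rot: [-0.445, -0.297, 0.469, 0.702]
ft_force: [0.4, -0.9, 0.8]
width: 0.0694
```

```bash
python3 look.py side 300 450 230 380 4 c4; python3 look.py wrist 0 640 0 480 1 c5
```

```text
26.4 [ 0.4799 -0.1672  0.0866] 0.06940035507818966 [ 0.4 -0.9  0.8]
26.45 [ 0.4816 -0.1682  0.0894] 0.06960885312111616 [-0.9 -0.3  2.4]
```

View pics/c4.png

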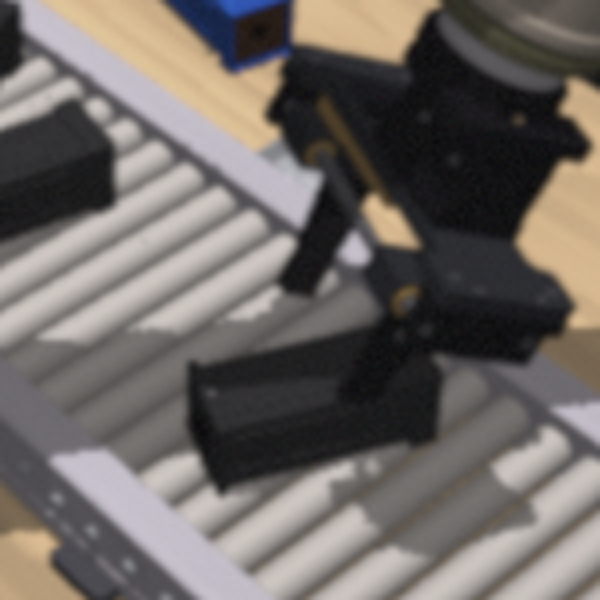

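View pics/c5.png

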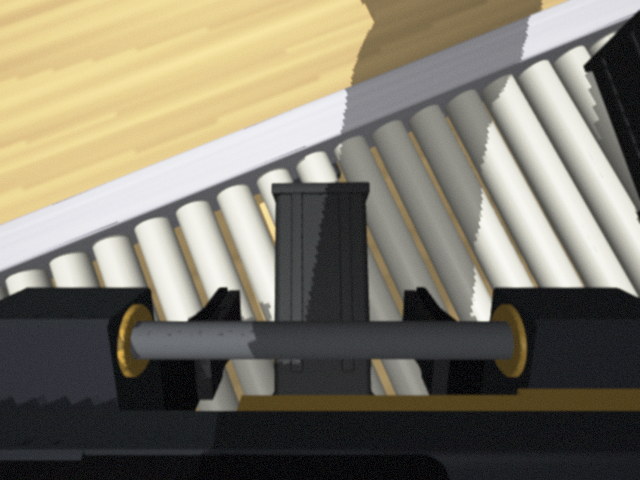

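arm_command(deltas=[0,0.0227,-0.0105,0,0,0,0,0.036,-0.0168,0,0,0,0,0.0454,-0.021,0,0,0])

```text
time: 26.88
ee_pos: [0.4828, -0.1686, 0.0392]
eef_rot: [-0.447, -0.299, 0.468, 0.701]
ft_force: [-0.5, 0.2, -0.3]
width: 0.0697
```

```bash
python3 look.py side 300 450 230 380 4 c6
```

```text
26.875 [ 0.4828 -0.1686  0.0392] 0.06972337289243856 [-0.5  0.2 -0.3]
```

View pics/c6.png

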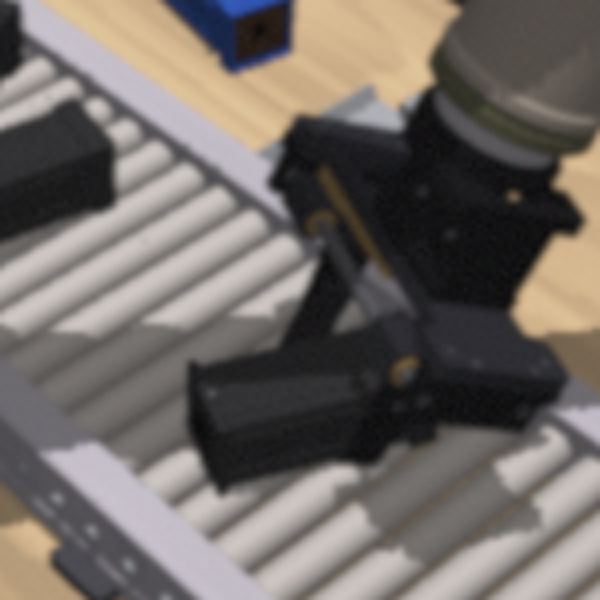

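arm_command(deltas=[0,0,0,0,0,0,0,0,0,0,0,0,0,0,0,0,0,0,0,0,0,0,0,0], hand=0, grip_force=45)

```text
time: 27.42
ee_pos: [0.4823, -0.1685, 0.0389]
eef_rot: [-0.447, -0.299, 0.468, 0.701]
ft_force: [0.2, -0.7, 3.5]
width: 0.0493
```

```bash
python3 - <<'E'
from h import *
np.set_printoptions(precision=4,suppress=True)
s=r.read_state();print(s['width'],T_state(s),s['ft_force'])
T=T_state(s);R0=T[:3,:3];p0=T[:3,3]
# world-fixed G: rotate about tool x through G(=TCP-.045y); plan world displacement of G then express
L=.045;G=p0-L*R0[:,1]
print('G',G)
def rel(dG,a):
    Rn=R0@R.from_rotvec([np.radians(a),0,0]).as_matrix()
    return R0.T@(G+np.array(dG)+L*Rn[:,1]-p0)
for a,dz in [(0,.04),(0,.1),(-10,.1),(-20,.1),(-30,.1),(-40,.1),(-50,.1),(-60,.1),(-70,.1),(-80,.1),(-90,.1)]:
    print(a,dz,rel((0,0,dz),a).round(4))
E
```

```text
0.049305396301082084 [[ 0.3826 -0.3898 -0.8377  0.4823]
 [ 0.9239  0.1617  0.3468 -0.1685]
 [ 0.0003 -0.9066  0.422   0.0389]
 [ 0.      0.      0.      1.    ]] [ 0.1568 -0.6628  3.4782]
G [ 0.4998 -0.1758  0.0797]
0 0.04 [ 0.     -0.0363  0.0169]
0 0.1 [ 0.     -0.0907  0.0422]
-10 0.1 [ 0.     -0.0913  0.0344]
-20 0.1 [ 0.     -0.0934  0.0268]
-30 0.1 [ 0.     -0.0967  0.0197]
-40 0.1 [ 0.     -0.1012  0.0133]
-50 0.1 [ 0.     -0.1067  0.0077]
-60 0.1 [ 0.     -0.1132  0.0032]
-70 0.1 [ 0.     -0.1203 -0.0001]
-80 0.1 [ 0.     -0.1278 -0.0021]
-90 0.1 [ 0.     -0.1357 -0.0028]
```

arm_command(deltas=[0,-0.036,0.017,0,0,0,0,-0.0907,0.0422,0,0,0,0,-0.0913,0.0344,-10,0,0,0,-0.0934,0.0268,-20,0,0,0,-0.0967,0.0197,-30,0,0,0,-0.1012,0.0133,-40,0,0])

```text
time: 28.18
ee_pos: [0.5105, -0.18, 0.1358]
eef_rot: [0.661, 0.442, -0.337, -0.505]
ft_force: [0.1, -1.4, -3.0]
width: 0.05
```

```bash
python3 look.py side 240 540 120 340 2.6 c7; python3 - <<'E'
from h import *
np.set_printoptions(precision=4,suppress=True)
s=r.read_state();print(s['joint_positions'],T_state(s))
E
```

```text
28.175 [ 0.5105 -0.18    0.1358] 0.050009698132571105 [ 0.1 -1.4 -3. ]
[-0.4415 -0.0702  0.6547  2.0604  0.1109  0.8717  1.3353] [[ 0.3825  0.249  -0.8898  0.5068]
 [ 0.9239 -0.0982  0.3697 -0.1786]
 [ 0.0047 -0.9635 -0.2676  0.1334]
 [ 0.      0.      0.      1.    ]]
```

View pics/c7.png

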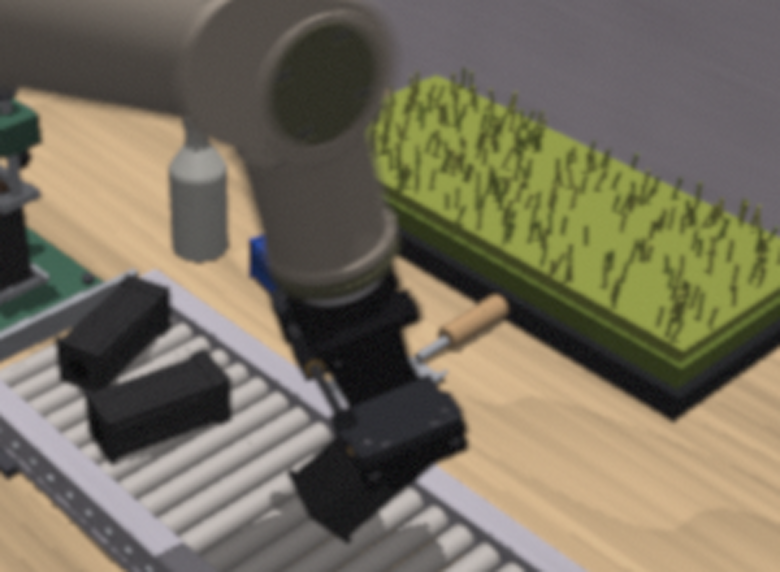

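```bash
cat > plan.py <<'E'
# usage: plan.py "a,dx,dy,dz[,yaw];..."  rotates about tool x thru G, yaw about world z
import sys
from h import *
s=r.read_state();T=T_state(s);R0=T[:3,:3];p0=T[:3,3];L=.045
G=p0-L*R0[:,1]
print('time',s['time'],'G',G.round(4),'y',R0[:,1].round(3),'tilt',np.degrees(np.arctan2(np.hypot(*R0[:2,1]),-R0[2,1])).round(1),'J',s['joint_positions'].round(2),'F',s['ft_force'].round(1))
out=[]
for q in sys.argv[1].split(';'):
    v=list(map(float,q.split(',')))+[0]
    a,dx,dy,dz,yw=v[:5]
    Rn=R.from_rotvec([0,0,np.radians(yw)]).as_matrix()@R0@R.from_rotvec([np.radians(a),0,0]).as_matrix()
    t=R0.T@(G+np.array([dx,dy,dz])+L*Rn[:,1]-p0)
    w=np.degrees(R.from_matrix(R0.T@Rn).as_rotvec())
    print(', '.join('%g'%z for z in list(t.round(4))+list(w.round(1))))
E
python3 plan.py "-10,0.005,0,0;-20,0.015,0,0;-30,0.025,0,0;-40,.035,0,0;-50,.04,0,0"
```

```text
time 28.225 G [ 0.4956 -0.1742  0.1767] y [ 0.249 -0.098 -0.964] tilt 15.5 J [-0.44 -0.07  0.65  2.06  0.11  0.87  1.34] F [-2.6  0.3 -5.3]
0.0019, 0.0006, -0.0123, -10, -0, 0
0.0057, 0.001, -0.0287, -20, -0, 0
0.0096, 0.0002, -0.0447, -30, -0, -0
0.0134, -0.0018, -0.0601, -40, -0, -0
0.0153, -0.0061, -0.0701, -50, -0, -0
```

arm_command(deltas=[0.002,0.0006,-0.0123,-10,0,0,0.006,0.001,-0.0287,-20,0,0,0.0096,0,-0.0447,-30,0,0,0.0134,-0.002,-0.06,-40,0,0,0.0153,-0.006,-0.07,-50,0,0,0.0153,-0.006,-0.07,-50,0,0])

```text
time: 28.98
ee_pos: [0.5664, -0.2412, 0.2035]
eef_rot: [0.825, 0.478, -0.182, -0.241]
ft_force: [1.0, -1.0, -2.4]
width: 0.0498
```

```bash
python3 plan.py "0,0,0,0"; python3 look.py side 240 540 120 340 2.6 c8
```

```text
time 28.975 G [ 0.5348 -0.2219  0.2292] y [ 0.701 -0.428 -0.57 ] tilt 55.2 J [ 0.35 -0.21 -0.22  2.38  1.4   0.31 -0.02] F [ 1.  -1.  -2.4]
0, 0, 0, 0, 0, 0
28.975 [ 0.5664 -0.2412  0.2035] 0.049772942266254144 [ 1.  -1.  -2.4]
```

View pics/c8.png

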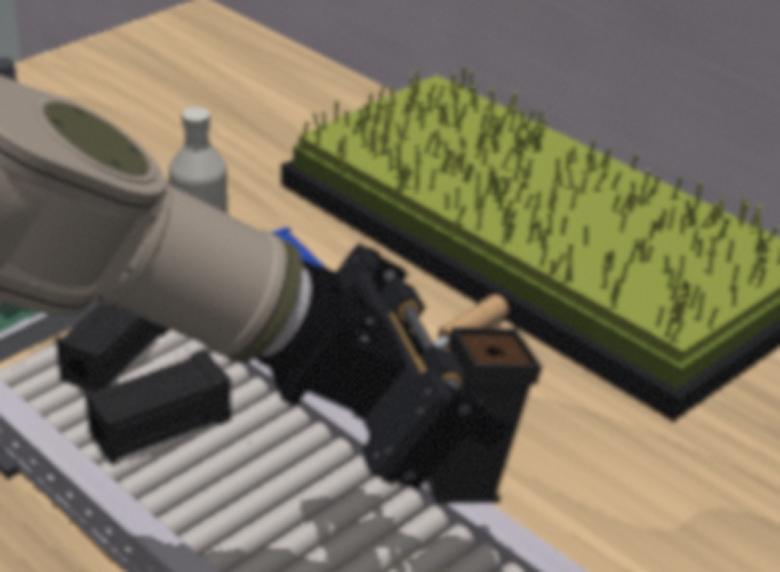

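arm_command(deltas=[0,0,0,0,0,0,0,0,0,0,0,0])

```text
time: 29.28
ee_pos: [0.5665, -0.24, 0.203]
eef_rot: [0.824, 0.479, -0.182, -0.242]
ft_force: [0.0, -0.7, -2.2]
width: 0.05
```

```bash
python3 plan.py "0,0,0,0"; python3 look.py side 240 540 120 340 2.6 c9
```

```text
time 29.275 G [ 0.535  -0.2208  0.2287] y [ 0.701 -0.425 -0.573] tilt 55.1 J [ 0.34 -0.21 -0.21  2.38  1.39  0.31 -0.01] F [ 0.  -0.7 -2.2]
0, 0, 0, 0, 0, 0
29.275 [ 0.5665 -0.24    0.203 ] 0.050044524155610975 [ 0.  -0.7 -2.2]
```

View pics/c9.png

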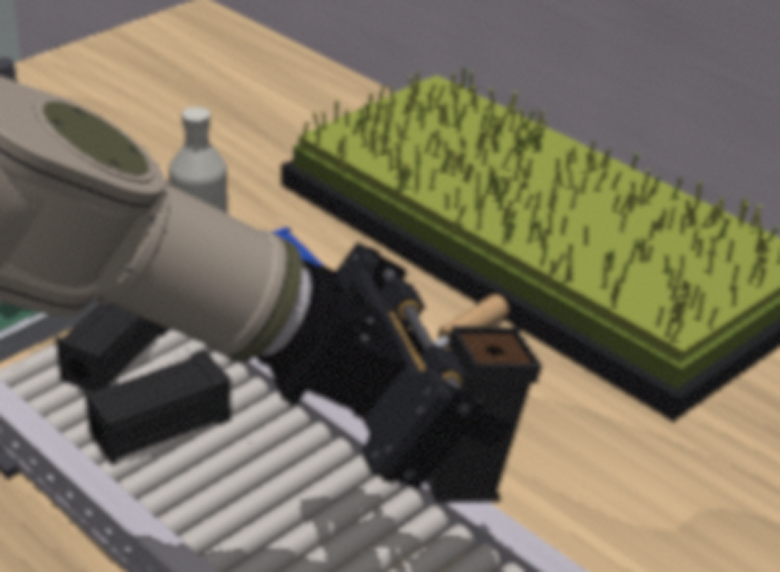

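```bash
python3 plan.py "0,-.005,-.01,0,-9;0,-.01,-.03,0,-18;0,-.02,-.05,0,-27;0,-.03,-.065,0,-36;0,-.035,-.08,0,-45;-5,-.035,-.08,0,-45;-10,-.035,-.08,0,-45"
```

```text
time 29.325 G [ 0.5353 -0.2203  0.2289] y [ 0.702 -0.424 -0.572] tilt 55.1 J [ 0.34 -0.21 -0.21  2.38  1.39  0.31 -0.01] F [-0.4 -0.4 -2.8]
-0.0169, 0.0004, 0.0012, 0.6, 5.2, 7.4
-0.0423, 0.0042, 0.0006, 1.2, 10.3, 14.7
-0.0699, 0.0039, 0.0031, 1.8, 15.5, 22.1
-0.0926, 0.0007, 0.0072, 2.5, 20.6, 29.4
-0.1123, 0.0005, 0.009, 3.1, 25.8, 36.8
-0.1139, 0, 0.0055, -1.7, 24.1, 37.9
-0.1152, -0.0007, 0.0019, -6.4, 22.5, 38.9
```

arm_command(deltas=[-0.017,0,0.001,0.6,5.2,7.4,-0.042,0.004,0.001,1.2,10.3,14.7,-0.07,0.004,0.003,1.8,15.5,22.1,-0.0926,0.001,0.007,2.5,20.6,29.4,-0.1123,0.0005,0.009,3.1,25.8,36.8,-0.1123,0.0005,0.009,3.1,25.8,36.8])

```text
time: 30.08
ee_pos: [0.5104, -0.3352, 0.2026]
eef_rot: [0.944, 0.127, -0.076, -0.294]
ft_force: [0.3, -0.2, -3.4]
width: 0.0494
```

```bash
python3 plan.py "0,0,0,0"; python3 look.py side 240 640 120 420 1.9 c10;  python3 look.py top 220 540 180 400 2.4 c11
```

```text
time 30.075 G [ 0.5016 -0.2994  0.2284] y [ 0.196 -0.795 -0.574] tilt 55.0 J [ 0.29  0.1  -0.32  2.1   1.17  1.1  -0.37] F [ 0.3 -0.2 -3.4]
0, 0, 0, 0, 0, 0
30.075 [ 0.5104 -0.3352  0.2026] 0.04938544147681687 [ 0.3 -0.2 -3.4]
30.125 [ 0.5101 -0.3352  0.2026] 0.0495868460070337 [-0.4 -0.4 -3.2]
```

View pics/c10.png

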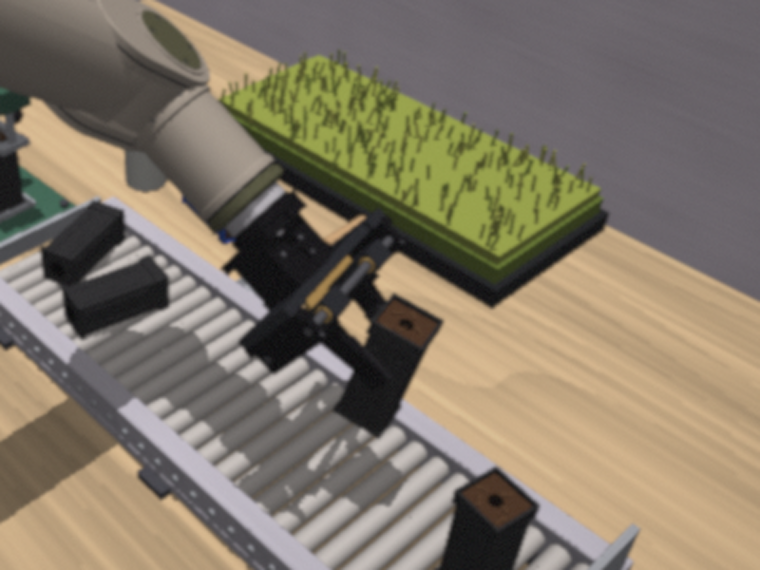

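View pics/c11.png

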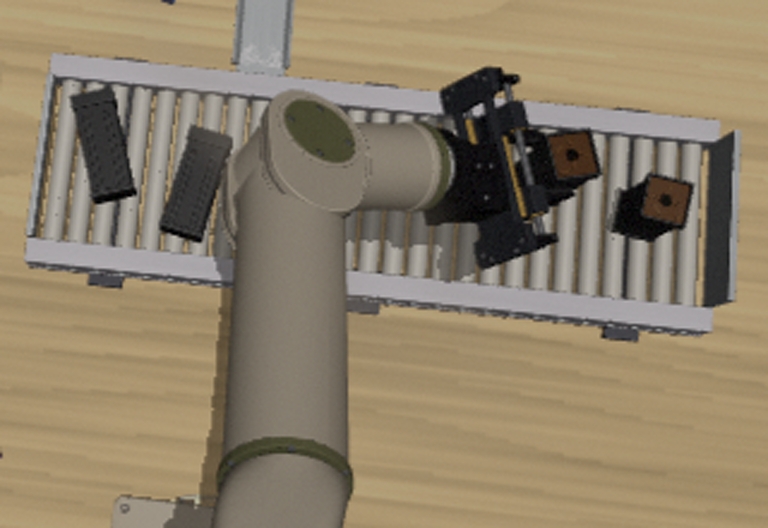

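```bash
python3 plan.py "-5,0,0,0;-10,0,0,-.03;-10,-.003,0,-.06;-10,-.005,0,-.085;-10,-.005,0,-.085"
```

```text
time 30.175 G [ 0.5006 -0.2996  0.2287] y [ 0.198 -0.795 -0.573] tilt 55.0 J [ 0.29  0.1  -0.33  2.1   1.17  1.1  -0.37] F [ 0.2 -0.3 -2.6]
0, -0.0002, -0.0039, -5, 0, 0
0.0021, 0.0165, 0.0167, -10, -0, -0
0.0013, 0.0331, 0.0418, -10, -0, -0
0.0011, 0.047, 0.0627, -10, -0, -0
0.0011, 0.047, 0.0627, -10, -0, -0
```

arm_command(deltas=[0,0,-0.004,-5,0,0,0.002,0.0165,0.0167,-10,0,0,0.001,0.033,0.0418,-10,0,0,0.001,0.047,0.0627,-10,0,0,0.001,0.047,0.0627,-10,0,0])

```text
time: 30.8
ee_pos: [0.5045, -0.3399, 0.124]
eef_rot: [0.966, 0.133, -0.066, -0.21]
ft_force: [0.5, -0.4, -1.8]
width: 0.0497
```

```bash
python3 plan.py "0,0,0,-.005"; python3 look.py side 340 640 200 480 2.1 c12
```

```text
time 30.8 G [ 0.4941 -0.3005  0.143 ] y [ 0.23  -0.876 -0.423] tilt 65.0 J [ 0.22  0.32 -0.33  2.21  1.49  1.21 -0.81] F [ 0.5 -0.4 -1.8]
0.0004, 0.0021, 0.0045, 0, 0, 0
30.8 [ 0.5045 -0.3399  0.124 ] 0.049687771203399206 [ 0.5 -0.4 -1.8]
```

View pics/c12.png

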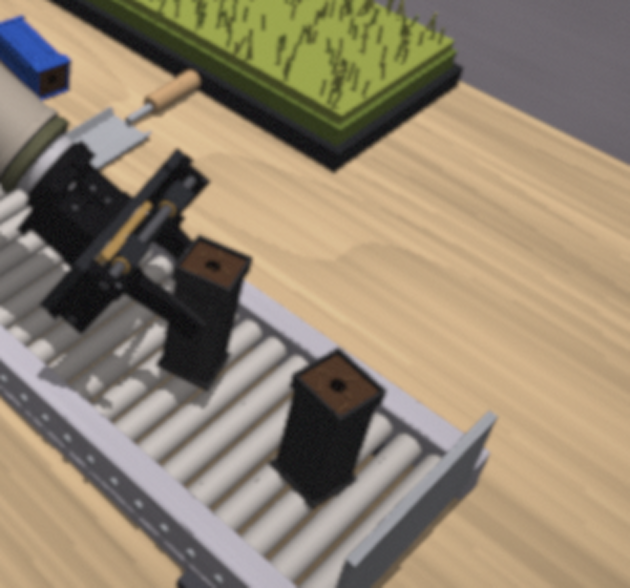

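arm_command(deltas=[0,0.0025,0.0055,0,0,0,0,0.005,0.0108,0,0,0])

```text
time: 31.1
ee_pos: [0.5051, -0.3407, 0.1145]
eef_rot: [0.967, 0.133, -0.063, -0.209]
ft_force: [-0.8, 0.2, -2.9]
width: 0.0498
```

arm_command(deltas=[0,0.0013,0.0027,0,0,0,0,0.0025,0.0054,0,0,0])

```text
time: 31.35
ee_pos: [0.5044, -0.3408, 0.1077]
eef_rot: [0.967, 0.133, -0.064, -0.209]
ft_force: [-2.2, 0.2, -2.3]
width: 0.0496
```

arm_command(deltas=[0,0.0013,0.0027,0,0,0,0,0.0013,0.0027,0,0,0])

```text
time: 31.6
ee_pos: [0.504, -0.3409, 0.1045]
eef_rot: [0.967, 0.133, -0.064, -0.209]
ft_force: [-0.6, 0.2, -3.1]
width: 0.0494
```

arm_command(deltas=[0,0.0013,0.0027,0,0,0,0,0.0013,0.0027,0,0,0])

```text
time: 31.85
ee_pos: [0.5041, -0.341, 0.1018]
eef_rot: [0.967, 0.133, -0.064, -0.209]
ft_force: [0.9, 0.4, -2.2]
width: 0.0501
```

```bash
python3 look.py side 360 560 280 460 3.2 c13
```

```text
31.85 [ 0.5041 -0.341   0.1018] 0.05007205160144329 [ 0.9  0.4 -2.2]
```

View pics/c13.png

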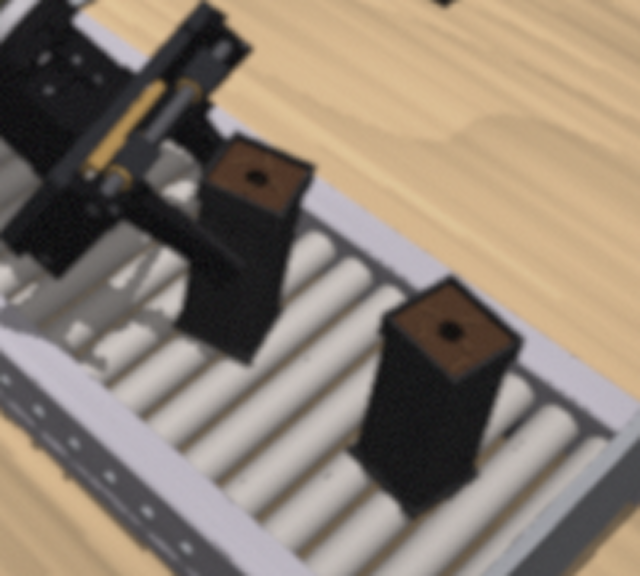

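arm_command(deltas=[0,0.0013,0.0027,0,0,0,0,0.0025,0.0054,0,0,0])

```text
time: 32.15
ee_pos: [0.5038, -0.3427, 0.1011]
eef_rot: [0.968, 0.131, -0.062, -0.204]
ft_force: [-16.6, 13.0, 38.3]
width: 0.0498
```

arm_command(deltas=[0,0.0009,0.0018,0,0,0,0,0.0017,0.0036,0,0,0])

```text
time: 32.4
ee_pos: [0.5037, -0.344, 0.1]
eef_rot: [0.969, 0.13, -0.06, -0.202]
ft_force: [-19.9, 14.6, 48.2]
width: 0.0499
```

arm_command(deltas=[0,-0.002,-0.0045,0,0,0,0,-0.0034,-0.0074,0,0,0])

```text
time: 32.65
ee_pos: [0.504, -0.3414, 0.1007]
eef_rot: [0.967, 0.132, -0.063, -0.209]
ft_force: [-0.2, -0.5, -3.5]
width: 0.0493
```

```bash
python3 plan.py "0,0,0,0"; python3 look.py side 360 560 280 460 3.2 c14
```

```text
time 32.65 G [ 0.4936 -0.3019  0.1196] y [ 0.23  -0.878 -0.42 ] tilt 65.1 J [ 0.21  0.38 -0.32  2.22  1.53  1.22 -0.88] F [-0.2 -0.5 -3.5]
0, 0, 0, 0, 0, 0
32.65 [ 0.504  -0.3414  0.1007] 0.0493329035037941 [-0.2 -0.5 -3.5]
```

View pics/c14.png

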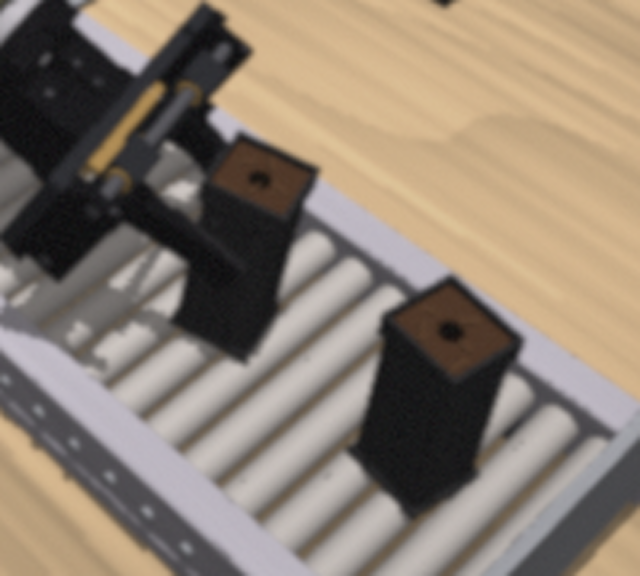

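arm_command(deltas=[0,0.0004,-0.0015,-3,0,0,0,0.0004,-0.0015,-3,0,0])

```text
time: 32.95
ee_pos: [0.5045, -0.342, 0.1013]
eef_rot: [0.972, 0.134, -0.06, -0.183]
ft_force: [0.5, -0.8, 4.1]
width: 0.0496
```

arm_command(deltas=[0,0,0,0,0,0,0,0,0,0,0,0,0,0,0,0,0,0], hand=0.8)

```text
time: 33.33
ee_pos: [0.5042, -0.3419, 0.1011]
eef_rot: [0.972, 0.134, -0.06, -0.184]
ft_force: [0.1, -0.6, 1.0]
width: 0.0675
```

```bash
python3 plan.py "0,0,0,0"; python3 look.py side 360 560 280 460 3.2 c15
```

```text
time 33.325 G [ 0.4935 -0.3016  0.1179] y [ 0.239 -0.896 -0.373] tilt 68.1 J [ 0.19  0.42 -0.31  2.22  1.57  1.27 -0.94] F [ 0.1 -0.6  1. ]
0, 0, 0, 0, 0, 0
33.325 [ 0.5042 -0.3419  0.1011] 0.06751527432328121 [ 0.1 -0.6  1. ]
```

View pics/c15.png

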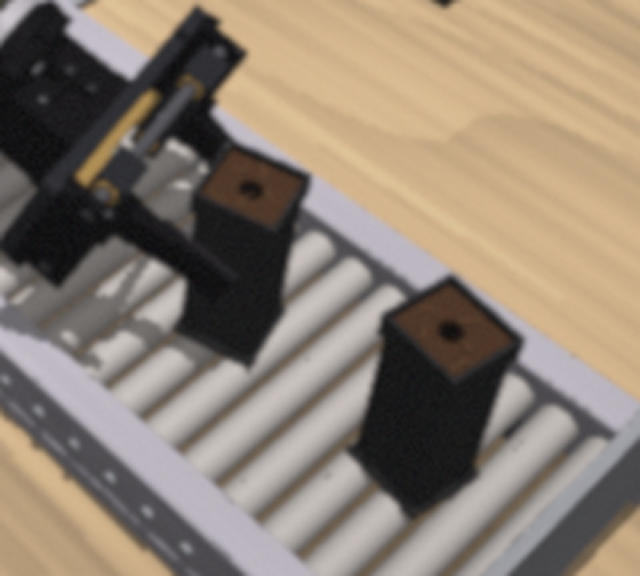

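arm_command(deltas=[0,-0.03,0,0,0,0,0,-0.08,0,0,0,0,0,-0.13,0,0,0,0])

```text
time: 33.75
ee_pos: [0.4725, -0.2243, 0.1502]
eef_rot: [0.972, 0.134, -0.06, -0.184]
ft_force: [1.2, 0.4, 0.3]
width: 0.0695
```

```bash
python3 plan.py "8,0,.01,.02,0;16,0,.02,.04,5;24,0,.04,.06,10;32,0,.06,.08,15;40,0,.08,.08,20;48,0,.1,.08,25;56,0,.12,.08,30;64,0,.15,.08,35"
```

```text
time 33.75 G [ 0.4618 -0.184   0.167 ] y [ 0.238 -0.897 -0.373] tilt 68.1 J [ 0.04  0.29 -0.47  2.25  1.3   1.45 -0.89] F [1.2 0.4 0.3]
0.0015, -0.0169, -0.0088, 8, 0, 0
0.006, -0.0347, -0.018, 15.7, -2.5, -4.3
0.0127, -0.0624, -0.0239, 23.3, -5.6, -8.3
0.0185, -0.0909, -0.0301, 30.8, -9.3, -11.9
0.0246, -0.1126, -0.0181, 38.2, -13.6, -15.1
0.0296, -0.1348, -0.0068, 45.5, -18.4, -17.8
0.0336, -0.1572, 0.0038, 52.7, -23.8, -20
0.0393, -0.1886, 0.017, 59.6, -29.6, -21.5
```

arm_command(deltas=[0.0015,-0.017,-0.009,8,0,0,0.006,-0.035,-0.018,15.7,-2.5,-4.3,0.013,-0.062,-0.024,23.3,-5.6,-8.3,0.0185,-0.091,-0.03,30.8,-9.3,-11.9,0.025,-0.113,-0.018,38.2,-13.6,-15.1,0.03,-0.135,-0.007,45.5,-18.4,-17.8,0.034,-0.157,0.004,52.7,-23.8,-20,0.039,-0.189,0.017,59.6,-29.6,-21.5])

```text
time: 34.75
ee_pos: [0.4623, -0.0391, 0.2024]
eef_rot: [0.667, 0.297, -0.319, -0.604]
ft_force: [0.9, -0.2, -1.3]
width: 0.0698
```

```bash
cat > plan2.py <<'E'
# plan2.py Gx Gy Gz tilt jawangle n : go from current to target pose (G, tilt toward robot +, jaw axis angle deg) in n rows
import sys
from h import *
from scipy.spatial.transform import Slerp
gx,gy,gz,tl,ja=map(float,sys.argv[1:6]);n=int(sys.argv[6])
s=r.read_state();T=T_state(s);R0=T[:3,:3];p0=T[:3,3];L=.045
G=p0-L*R0[:,1]
j=np.radians(ja);x=np.array([np.cos(j),np.sin(j),0]);y=np.array([0,0,-1.]);z=np.cross(x,y)
Rt=np.c_[x,y,z]@R.from_rotvec([np.radians(tl),0,0]).as_matrix()
sl=Slerp([0,1],R.from_matrix([R0,Rt]))
print('time',s['time'],'G',G.round(4),'J',s['joint_positions'].round(2),'ang',np.degrees(R.from_matrix(R0.T@Rt).magnitude()).round(1),'dist',np.linalg.norm(np.array([gx,gy,gz])-G).round(3))
o=[]
for i in range(1,n+1):
    f=i/n;Rn=sl(f).as_matrix();g=G+f*(np.array([gx,gy,gz])-G)
    t=R0.T@(g+L*Rn[:,1]-p0);w=np.degrees(R.from_matrix(R0.T@Rn).as_rotvec())
    print(', '.join('%g'%v for v in list(t.round(4))+list(w.round(1)))+',')
E
python3 plan2.py .482 .0605 .25 0 80.5 6
```

```text
time 34.75 G [ 0.4618 -0.0349  0.2472] J [ 0.19 -0.03 -0.27  1.86  0.09  1.31  0.79] ang 29.3 dist 0.098
0.0151, -0.0019, 0.0075, 0.5, -4.8, -0.8,
0.0301, -0.0038, 0.0151, 0.9, -9.6, -1.6,
0.0451, -0.0058, 0.0227, 1.4, -14.4, -2.4,
0.0601, -0.0077, 0.0304, 1.8, -19.2, -3.1,
0.075, -0.0097, 0.0381, 2.3, -24, -3.9,
0.0899, -0.0116, 0.0459, 2.8, -28.8, -4.7,
```

arm_command(deltas=[0.03,-0.004,0.015,0.9,-9.6,-1.6,0.06,-0.008,0.03,1.8,-19.2,-3.1,0.09,-0.0116,0.046,2.8,-28.8,-4.7,0.09,-0.0116,0.046,2.8,-28.8,-4.7,0.09,-0.0116,0.046,2.8,-28.8,-4.7])

```text
time: 35.38
ee_pos: [0.4821, 0.0598, 0.2039]
eef_rot: [0.542, 0.455, -0.456, -0.539]
ft_force: [-1.3, 0.1, -0.8]
width: 0.0694
```

```bash
python3 plan2.py .482 .0605 .25 25 80.5 3; python3 look.py wrist 0 640 0 480 1 b1; python3 look.py side 200 640 120 480 1.7 b2
```

```text
time 35.375 G [0.482  0.06   0.2489] J [ 0.11  0.04 -0.34  1.79  0.02  1.32  1.17] ang 25.1 dist 0.001
0.0002, -0.0009, 0.0066, 8.4, -0.1, -0.1,
0.0004, -0.0027, 0.013, 16.7, -0.2, -0.1,
0.0005, -0.0054, 0.0192, 25.1, -0.3, -0.2,
35.375 [0.4821 0.0598 0.2039] 0.0693541263929303 [-1.3  0.1 -0.8]
35.425 [0.4821 0.0596 0.2039] 0.06933607558231547 [ 0.7 -0.1  0.7]
```

View pics/b1.png

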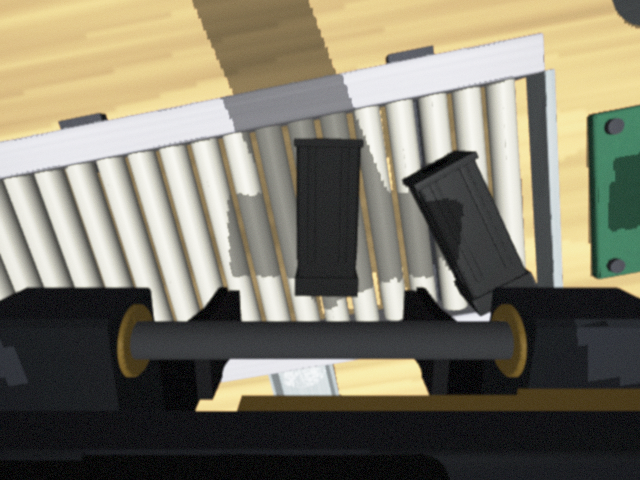

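View pics/b2.png

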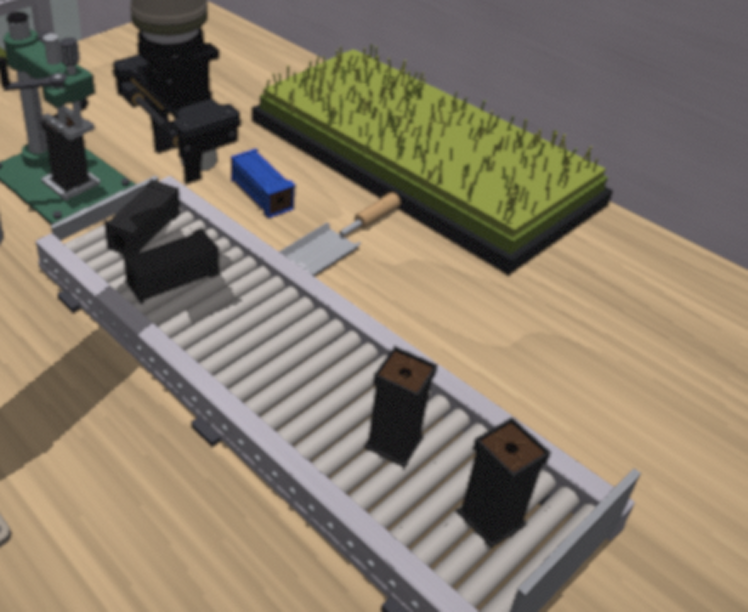

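```bash
python3 plan2.py .482 .065 .16 25 80.5 3
```

```text
time 35.475 G [0.4821 0.0597 0.249 ] J [ 0.11  0.04 -0.34  1.79  0.02  1.32  1.17] ang 25.1 dist 0.089
0.0019, 0.0292, 0.0069, 8.4, -0.1, -0,
0.0037, 0.0574, 0.0137, 16.7, -0.2, -0.1,
0.0055, 0.0847, 0.0203, 25.1, -0.3, -0.1,
```

arm_command(deltas=[0.002,0.029,0.007,8.4,0,0,0.0037,0.0574,0.0137,16.7,0,0,0.0055,0.0847,0.0203,25,0,0,0.0055,0.0847,0.0203,25,0,0,0.0055,0.0847,0.0203,25,0,0])

```text
time: 36.1
ee_pos: [0.4638, 0.0691, 0.1203]
eef_rot: [-0.413, -0.347, 0.544, 0.643]
ft_force: [-0.5, 0.3, 1.5]
width: 0.0694
```

```bash
python3 plan2.py .482 .065 .079 25 80.5 3; python3 look.py wrist 0 640 0 480 1 b3
```

```text
time 36.1 G [0.4824 0.0661 0.1612] J [ 0.1   0.42 -0.31  1.59 -0.03  1.55  1.2 ] ang 0.4 dist 0.082
-0.0003, 0.0249, -0.0113, 0.1, -0.1, -0,
-0.0006, 0.0499, -0.0226, 0.2, -0.1, -0.1,
-0.0008, 0.0748, -0.0339, 0.3, -0.2, -0.1,
36.1 [0.4638 0.0691 0.1203] 0.06937330050320946 [-0.5  0.3  1.5]
```

View pics/b3.png

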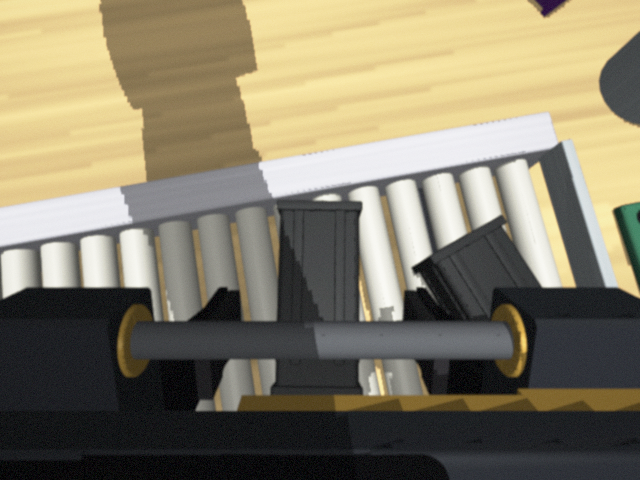

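arm_command(deltas=[0,0.025,-0.0113,0,0,0,0,0.05,-0.0226,0,0,0,0,0.0748,-0.0339,0,0,0,0,0.0748,-0.0339,0,0,0])

```text
time: 36.65
ee_pos: [0.4623, 0.0689, 0.0383]
eef_rot: [-0.412, -0.347, 0.544, 0.643]
ft_force: [0.5, 0.5, 0.2]
width: 0.0693
```

arm_command(deltas=[0,0,0,0,0,0,0,0,0,0,0,0,0,0,0,0,0,0,0,0,0,0,0,0], hand=0, grip_force=45)

```text
time: 37.15
ee_pos: [0.4632, 0.0688, 0.0382]
eef_rot: [-0.412, -0.347, 0.544, 0.643]
ft_force: [0.2, -2.0, 7.5]
width: 0.0498
```

```bash
python3 plan.py "0,0,0,.05;0,0,0,.1;-10,0,-.02,.1;-20,0,-.04,.1;-30,0,-.06,.1;-40,0,-.08,.1"; python3 look.py side 180 330 180 330 4 b4
```

```text
time 37.15 G [0.4819 0.0658 0.0791] y [-0.414  0.068 -0.908] tilt 24.8 J [ 0.1   0.51 -0.3   1.65 -0.    1.41  1.2 ] F [ 0.2 -2.   7.5]
-0.0001, -0.0454, 0.021, 0, 0, 0
-0.0003, -0.0908, 0.042, 0, 0, 0
-0.02, -0.0928, 0.0311, -10, -0, -0
-0.0397, -0.0962, 0.0205, -20, -0, -0
-0.0594, -0.1009, 0.0103, -30, -0, -0
-0.0791, -0.1067, 0.0008, -40, -0, -0
37.15 [0.4632 0.0688 0.0382] 0.04984393266669998 [ 0.2 -2.   7.5]
```

View pics/b4.png

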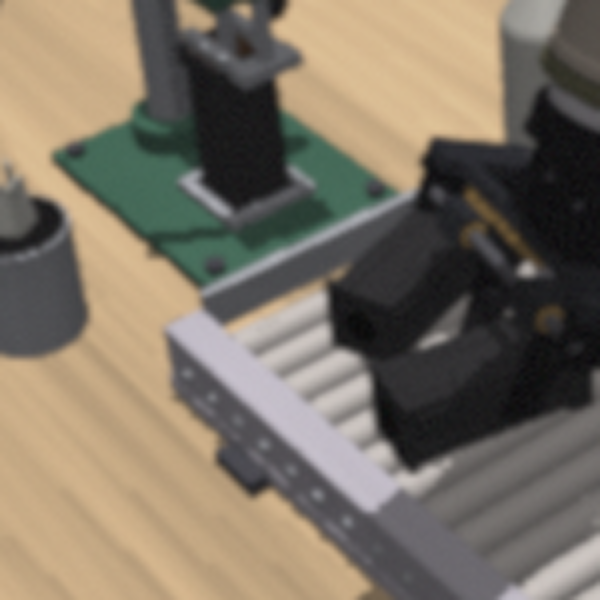

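arm_command(deltas=[0,-0.0454,0.021,0,0,0,0,-0.0908,0.042,0,0,0,-0.02,-0.0928,0.0311,-10,0,0,-0.04,-0.0962,0.0205,-20,0,0,-0.0594,-0.1009,0.0103,-30,0,0])

```text
time: 37.83
ee_pos: [0.4859, 0.0046, 0.1339]
eef_rot: [0.566, 0.477, -0.435, -0.513]
ft_force: [0.6, -0.3, -2.0]
width: 0.0497
```

```bash
python3 plan2.py .49 -.15 .23 -60 15 8;python3 look.py side 180 480 100 320 2.4 b5
```

```text
time 37.825 G [0.4817 0.0055 0.1787] J [ 0.18  0.01 -0.31  1.97  0.04  1.07  1.26] ang 83.1 dist 0.164
-0.0229, -0.0063, -0.0093, -6, 7.1, 4.6,
-0.0462, -0.0134, -0.0181, -12.1, 14.3, 9.1,
-0.0698, -0.0212, -0.0261, -18.1, 21.4, 13.7,
-0.0936, -0.0297, -0.0333, -24.1, 28.5, 18.3,
-0.1175, -0.0388, -0.0396, -30.1, 35.6, 22.8,
-0.1411, -0.0483, -0.0449, -36.2, 42.8, 27.4,
-0.1645, -0.0583, -0.0493, -42.2, 49.9, 31.9,
-0.1874, -0.0684, -0.0527, -48.2, 57, 36.5,
37.825 [0.4859 0.0046 0.1339] 0.0497424519735876 [ 0.6 -0.3 -2. ]
```

View pics/b5.png

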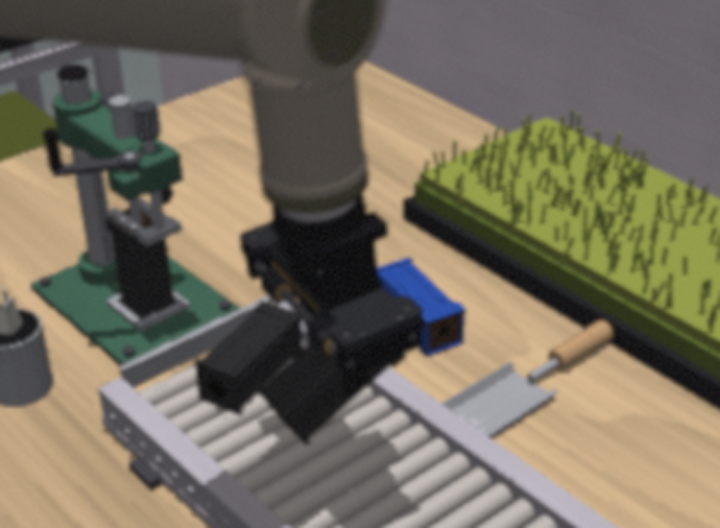

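arm_command(deltas=[-0.0229,-0.0063,-0.0093,-6,7.1,4.6,-0.0462,-0.0134,-0.0181,-12.1,14.3,9.1,-0.0698,-0.0212,-0.0261,-18.1,21.4,13.7,-0.0936,-0.0297,-0.0333,-24.1,28.5,18.3,-0.1175,-0.0388,-0.0396,-30.1,35.6,22.8,-0.1411,-0.0483,-0.0449,-36.2,42.8,27.4,-0.1645,-0.0583,-0.0493,-42.2,49.9,31.9,-0.1874,-0.0684,-0.0527,-48.2,57,36.5])

```text
time: 38.88
ee_pos: [0.4999, -0.1873, 0.2071]
eef_rot: [0.958, 0.124, -0.035, -0.256]
ft_force: [0.6, -0.0, -2.7]
width: 0.0496
```

```bash
python3 plan2.py .494 -.175 .18 -65 15 3;python3 look.py side 280 580 150 450 2 b6
```

```text
time 38.875 G [ 0.49   -0.1496  0.2296] J [ 0.11  0.16 -0.54  2.11  1.12  1.42 -0.68] ang 4.9 dist 0.056
-0.0007, 0.0156, 0.0088, -1.6, 0, -0.1,
-0.0015, 0.0312, 0.0175, -3.3, 0, -0.2,
-0.0023, 0.0468, 0.0263, -4.9, 0.1, -0.3,
38.875 [ 0.4999 -0.1873  0.2071] 0.04961334615787708 [ 0.6 -0.  -2.7]
```

View pics/b6.png

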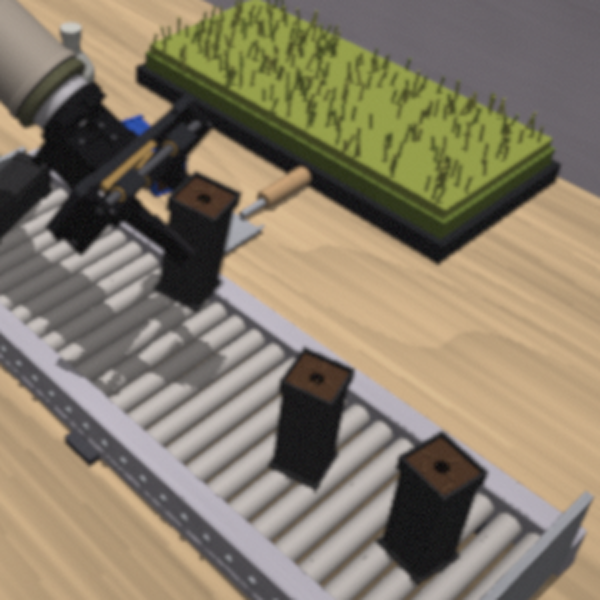

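```bash
python3 plan2.py .494 -.175 .132 -65 15 4
```

```text
time 38.925 G [ 0.4898 -0.1509  0.2285] J [ 0.1   0.16 -0.54  2.11  1.13  1.42 -0.69] ang 4.7 dist 0.1
-0.0004, 0.0172, 0.017, -1.2, -0.1, -0.1,
-0.0007, 0.0344, 0.0341, -2.3, -0.1, -0.3,
-0.0011, 0.0516, 0.0511, -3.5, -0.2, -0.4,
-0.0014, 0.0688, 0.0681, -4.7, -0.2, -0.6,
```

arm_command(deltas=[0,0.017,0.017,-1.2,0,0,-0.0007,0.0344,0.0341,-2.3,0,0,-0.001,0.0516,0.0511,-3.5,0,0,-0.0014,0.0688,0.0681,-4.7,0,0,-0.0014,0.0688,0.0681,-4.7,0,0])

```text
time: 39.55
ee_pos: [0.5034, -0.2121, 0.1111]
eef_rot: [0.967, 0.126, -0.034, -0.219]
ft_force: [1.2, 0.3, -1.0]
width: 0.0498
```

```bash
python3 plan.py "0,0,0,-.005";python3 look.py side 330 530 200 400 3 b7
```

```text
time 39.55 G [ 0.4931 -0.1728  0.1305] y [ 0.229 -0.872 -0.432] tilt 64.4 J [ 0.07  0.4  -0.49  2.17  1.32  1.42 -0.96] F [ 1.2  0.3 -1. ]
0.0001, 0.0022, 0.0045, 0, 0, 0
39.55 [ 0.5034 -0.2121  0.1111] 0.04979155792725721 [ 1.2  0.3 -1. ]
```

View pics/b7.png

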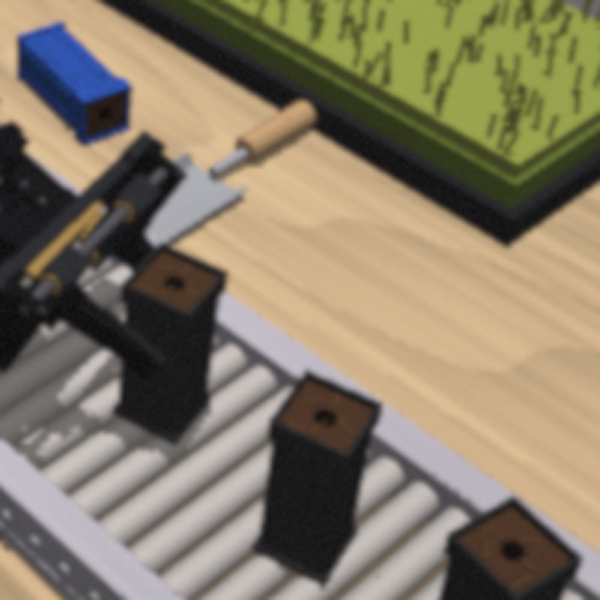

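arm_command(deltas=[0,0.001,0.0023,0,0,0,0,0.0022,0.0045,0,0,0])

```text
time: 39.85
ee_pos: [0.5051, -0.2118, 0.1089]
eef_rot: [0.967, 0.127, -0.031, -0.218]
ft_force: [-0.3, 0.8, -2.6]
width: 0.0498
```

arm_command(deltas=[0,0.0009,0.0018,0,0,0,0,0.0009,0.0018,0,0,0])

```text
time: 40.1
ee_pos: [0.5045, -0.2121, 0.1061]
eef_rot: [0.967, 0.127, -0.032, -0.218]
ft_force: [-0.1, -0.2, -2.2]
width: 0.0496
```

arm_command(deltas=[0,0.0006,0.0012,0,0,0,0,0.0006,0.0012,0,0,0])

```text
time: 40.35
ee_pos: [0.5045, -0.2122, 0.1046]
eef_rot: [0.967, 0.127, -0.032, -0.218]
ft_force: [0.2, 0.6, -1.9]
width: 0.05
```

arm_command(deltas=[0,0.0006,0.0012,0,0,0,0,0.0006,0.0012,0,0,0])

```text
time: 40.6
ee_pos: [0.5045, -0.2122, 0.1032]
eef_rot: [0.967, 0.127, -0.032, -0.218]
ft_force: [0.7, -0.7, -2.3]
width: 0.0497
```

arm_command(deltas=[0,0.0006,0.0012,0,0,0,0,0.0006,0.0012,0,0,0])

```text
time: 40.85
ee_pos: [0.5045, -0.2122, 0.1019]
eef_rot: [0.967, 0.127, -0.032, -0.218]
ft_force: [-0.1, 0.1, -1.7]
width: 0.0497
```

arm_command(deltas=[0,0.0006,0.0012,0,0,0,0,0.0006,0.0012,0,0,0])

```text
time: 41.1
ee_pos: [0.5045, -0.2123, 0.1005]
eef_rot: [0.967, 0.127, -0.032, -0.218]
ft_force: [0.8, 0.5, -0.9]
width: 0.0495
```

```bash
python3 look.py side 340 440 250 350 6 b8
```

```text
41.1 [ 0.5045 -0.2123  0.1005] 0.04953088022266952 [ 0.8  0.5 -0.9]
```

View pics/b8.png

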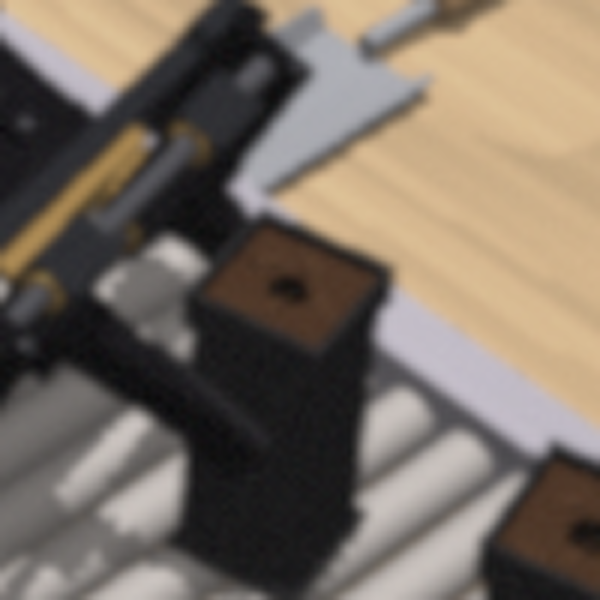

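arm_command(deltas=[0,0.0006,0.0012,0,0,0,0,0.0006,0.0012,0,0,0])

```text
time: 41.4
ee_pos: [0.5045, -0.2123, 0.0992]
eef_rot: [0.967, 0.127, -0.032, -0.218]
ft_force: [0.7, -0.1, -2.2]
width: 0.0497
```

arm_command(deltas=[0,0.0006,0.0012,0,0,0,0,0.0006,0.0012,0,0,0])

```text
time: 41.65
ee_pos: [0.5047, -0.2124, 0.0988]
eef_rot: [0.967, 0.127, -0.031, -0.217]
ft_force: [-2.4, 2.4, 5.6]
width: 0.0499
```

Contact. Release and retract.

arm_command(deltas=[0,0,0,0,0,0,0,0,0,0,0,0,0,0,0,0,0,0,0,-0.02,0,0,0,0,0,-0.06,0,0,0,0,0,-0.11,0,0,0,0,0,-0.15,0,0,0,0], hand=0.8)

```text
time: 42.52
ee_pos: [0.4692, -0.0784, 0.1637]
eef_rot: [0.967, 0.128, -0.032, -0.218]
ft_force: [-0.2, -0.4, 0.2]
width: 0.0698
```

```bash
python3 plan2.py .46 .02 .26 -15 60 8;python3 look.py side 180 640 150 480 1.7 b9; python3 look.py top 220 540 180 400 2.4 b10
```

```text
time 42.525 G [ 0.4587 -0.0392  0.1831] J [-0.11  0.35 -0.63  2.09  1.09  1.65 -0.97] ang 65.8 dist 0.097
0.0048, -0.0109, -0.0009, 5.8, -4.4, -3.7,
0.0091, -0.0224, -0.0018, 11.7, -8.8, -7.5,
0.013, -0.0346, -0.0025, 17.5, -13.3, -11.2,
0.0164, -0.0473, -0.0034, 23.4, -17.7, -14.9,
0.0193, -0.0606, -0.0044, 29.2, -22.1, -18.6,
0.0217, -0.0744, -0.0057, 35.1, -26.5, -22.4,
0.0234, -0.0887, -0.0073, 40.9, -30.9, -26.1,
0.0247, -0.1033, -0.0094, 46.8, -35.3, -29.8,
42.525 [ 0.4692 -0.0784  0.1637] 0.06984389034871274 [-0.2 -0.4  0.2]
42.575 [ 0.4698 -0.0737  0.1651] 0.06955189429659395 [-0.2  5.2  1.7]
```

View pics/b9.png

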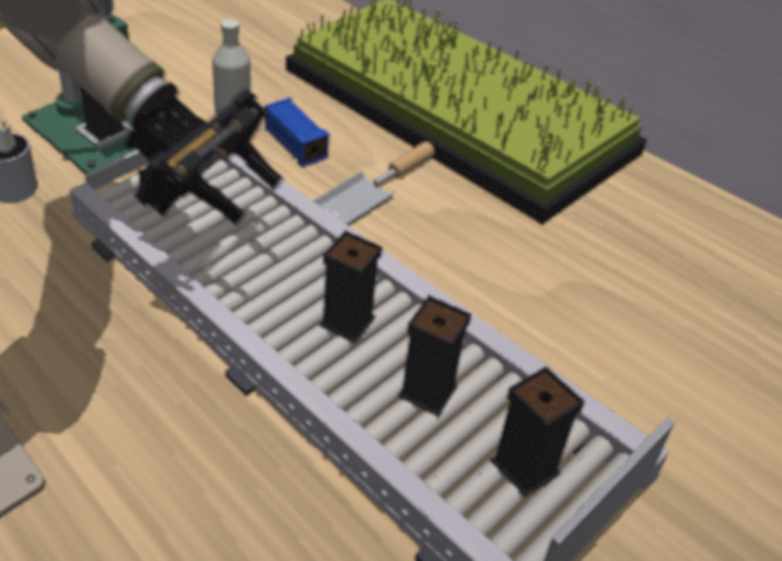

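View pics/b10.png

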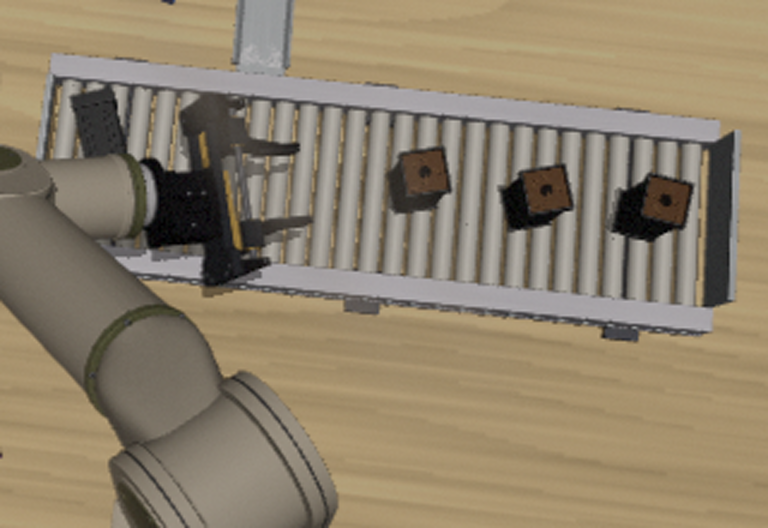

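arm_command(deltas=[0.0048,-0.0109,-0.0009,5.8,-4.4,-3.7,0.0091,-0.0224,-0.0018,11.7,-8.8,-7.5,0.013,-0.0346,-0.0025,17.5,-13.3,-11.2,0.0164,-0.0473,-0.0034,23.4,-17.7,-14.9,0.0193,-0.0606,-0.0044,29.2,-22.1,-18.6,0.0217,-0.0744,-0.0057,35.1,-26.5,-22.4,0.0234,-0.0887,-0.0073,40.9,-30.9,-26.1,0.0247,-0.1033,-0.0094,46.8,-35.3,-29.8])

```text
time: 43.62
ee_pos: [0.4704, 0.0121, 0.216]
eef_rot: [0.686, 0.397, -0.305, -0.528]
ft_force: [-0.1, -0.0, -0.3]
width: 0.0694
```

```bash
python3 plan2.py .511 .1785 .25 0 110 8
```

```text
time 43.625 G [0.4604 0.0178 0.2595] J [ 0.14 -0.19 -0.36  1.99  0.12  1.14  0.79] ang 52.0 dist 0.169
0.0211, -0, 0.0061, 1.7, -6.2, -0.8,
0.0421, -0.0001, 0.0122, 3.5, -12.4, -1.6,
0.0629, -0.0002, 0.0184, 5.2, -18.6, -2.4,
0.0835, -0.0003, 0.0246, 7, -24.8, -3.2,
0.104, -0.0005, 0.0308, 8.7, -31, -4,
0.1243, -0.0007, 0.037, 10.5, -37.2, -4.8,
0.1444, -0.001, 0.0431, 12.2, -43.4, -5.6,
0.1644, -0.0013, 0.0491, 13.9, -49.6, -6.4,
```

arm_command(deltas=[0.0211,0,0.0061,1.7,-6.2,-0.8,0.0421,0,0.0122,3.5,-12.4,-1.6,0.0629,0,0.0184,5.2,-18.6,-2.4,0.0835,0,0.0246,7,-24.8,-3.2,0.104,0,0.0308,8.7,-31,-4,0.1243,-0.0007,0.037,10.5,-37.2,-4.8,0.1444,-0.001,0.0431,12.2,-43.4,-5.6,0.1644,-0.0013,0.0491,13.9,-49.6,-6.4])

```text
time: 44.62
ee_pos: [0.5117, 0.1783, 0.2036]
eef_rot: [-0.406, -0.578, 0.58, 0.405]
ft_force: [0.3, 0.7, -0.2]
width: 0.0696
```

```bash
python3 plan2.py .511 .1785 .16 25 110 3;python3 look.py wrist 0 640 0 480 1 a1
```

```text
time 44.625 G [0.5117 0.1784 0.2486] J [-0.02  0.18 -0.45  1.65  0.08  1.34  1.44] ang 24.9 dist 0.089
0.0002, 0.029, 0.0067, 8.3, -0, -0,
0.0004, 0.0572, 0.0132, 16.6, -0, -0.1,
0.0006, 0.0844, 0.0195, 24.9, -0.1, -0.1,
44.625 [0.5117 0.1783 0.2036] 0.06957217939853516 [ 0.3  0.7 -0.2]
```

View pics/a1.png

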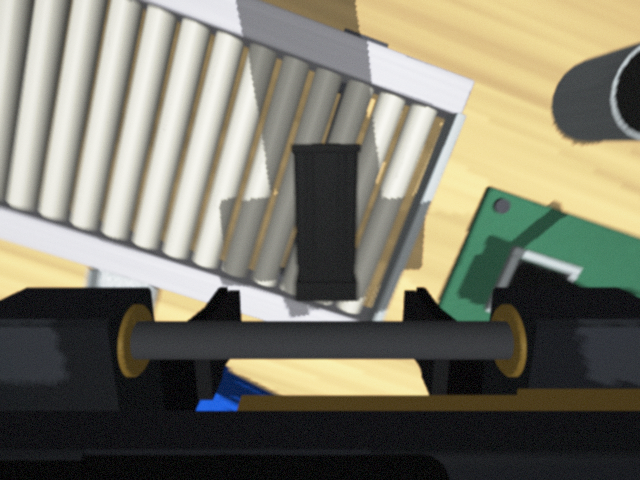

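arm_command(deltas=[0.0015,0.029,0.0067,8.3,0,0,0.003,0.0572,0.0132,16.6,0,0,0.0045,0.0844,0.0195,24.9,0,0,0.0045,0.0844,0.0195,24.9,0,0,0.0045,0.0844,0.0195,24.9,0,0])

```text
time: 45.3
ee_pos: [0.4927, 0.1754, 0.1205]
eef_rot: [-0.312, -0.441, 0.689, 0.484]
ft_force: [-0.3, -0.1, 0.6]
width: 0.0694
```

```bash
python3 plan2.py .5095 .1822 .079 25 110 3; python3 look.py wrist 0 640 0 480 1 a2; python3 look.py side 180 380 130 330 3 a3
```

```text
time 45.3 G [0.5103 0.1818 0.1614] J [-0.11  0.56 -0.42  1.41  0.15  1.64  1.37] ang 0.5 dist 0.082
0.0003, 0.0251, -0.0112, 0.1, -0.1, -0,
0.0006, 0.0501, -0.0224, 0.2, -0.2, -0,
0.0009, 0.0752, -0.0335, 0.3, -0.3, -0,
45.3 [0.4927 0.1754 0.1205] 0.06940336477003999 [-0.3 -0.1  0.6]
45.35 [0.4931 0.1753 0.1216] 0.06965785906021194 [-0.1  0.3  0.4]
```

View pics/a2.png

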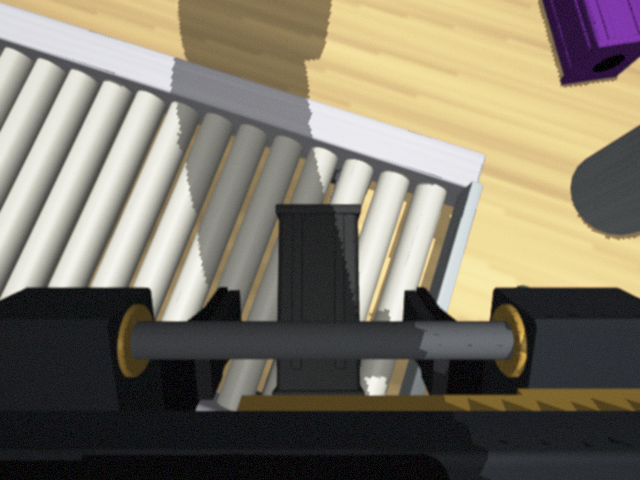

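View pics/a3.png

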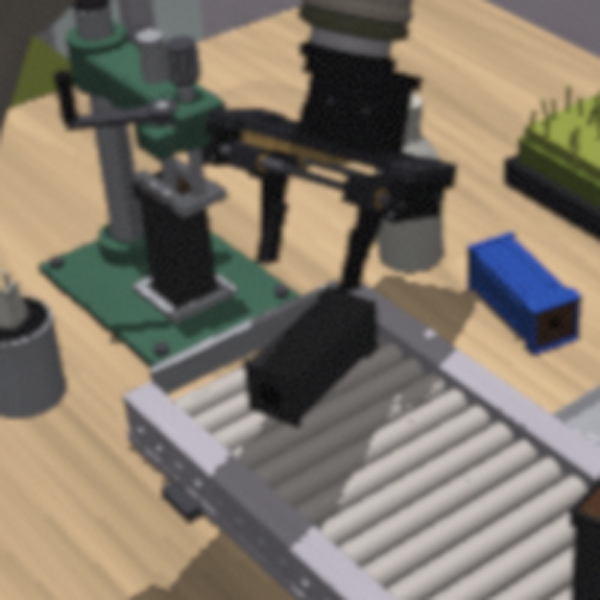

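arm_command(deltas=[0,0.025,-0.0112,0,0,0,0,0.05,-0.0224,0,0,0,0,0.0752,-0.0335,0,0,0,0,0.0752,-0.0335,0,0,0])

```text
time: 45.9
ee_pos: [0.491, 0.1737, 0.0379]
eef_rot: [-0.311, -0.44, 0.689, 0.484]
ft_force: [-0.5, 0.2, 0.3]
width: 0.0698
```

arm_command(deltas=[0,0,0,0,0,0,0,0,0,0,0,0,0,0,0,0,0,0,0,0,0,0,0,0], hand=0, grip_force=45)

```text
time: 46.4
ee_pos: [0.492, 0.1743, 0.0381]
eef_rot: [-0.311, -0.44, 0.689, 0.484]
ft_force: [0.7, -1.6, 6.4]
width: 0.0496
```

```bash
python3 plan.py "0,0,0,.05;0,0,0,.1;-10,-0.01,-.02,.1;-20,-.02,-.05,.1;-30,-.03,-.08,.1;-40,-.03,-.1,.1"; python3 look.py side 180 330 180 330 4 a4
```

```text
time 46.4 G [0.5098 0.1808 0.0789] y [-0.394 -0.144 -0.908] tilt 24.8 J [-0.12  0.64 -0.41  1.47  0.18  1.51  1.36] F [ 0.7 -1.6  6.4]
-0.0002, -0.0454, 0.021, 0, 0, 0
-0.0003, -0.0908, 0.0419, 0, 0, 0
-0.0158, -0.0847, 0.0487, -10, 0, -0
-0.0406, -0.0784, 0.0589, -20, 0, -0
-0.0655, -0.0735, 0.0695, -30, 0, 0
-0.0843, -0.0751, 0.0691, -40, 0, 0
46.4 [0.492  0.1743 0.0381] 0.049597626538759224 [ 0.7 -1.6  6.4]
```

View pics/a4.png

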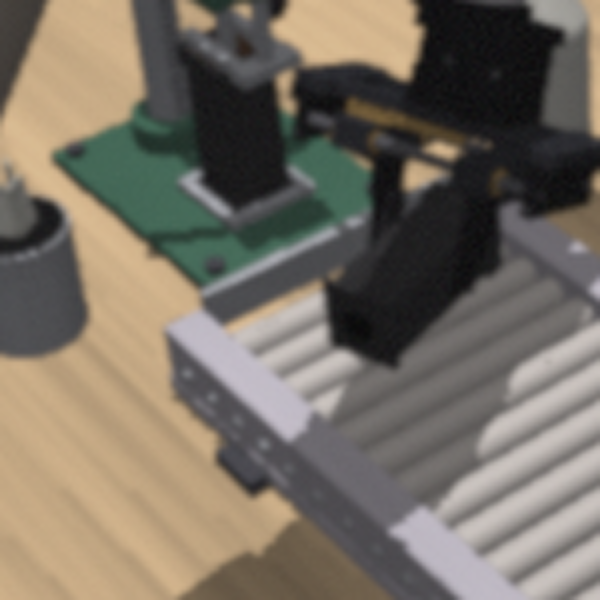

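arm_command(deltas=[0,-0.0454,0.021,0,0,0,0,-0.0908,0.0419,0,0,0,-0.0158,-0.0847,0.0487,-10,0,0,-0.0406,-0.0784,0.0589,-20,0,0,-0.0655,-0.0735,0.0695,-30,0,0])

```text
time: 47.08
ee_pos: [0.4835, 0.1013, 0.1335]
eef_rot: [0.427, 0.605, -0.551, -0.386]
ft_force: [-0.6, 0.4, 0.4]
width: 0.0495
```

```bash
python3 plan2.py .49 -.04 .23 -60 30 9;python3 look.py side 180 480 100 320 2.4 a5
```

```text
time 47.075 G [0.4793 0.1    0.1783] J [ 0.14  0.04 -0.45  1.95  0.02  1.07  1.61] ang 93.8 dist 0.15
-0.0192, -0.0064, -0.0001, -5, 7.7, 4.9,
-0.0388, -0.0134, 0.0005, -10, 15.4, 9.9,
-0.0586, -0.0211, 0.0018, -15, 23.1, 14.8,
-0.0785, -0.0294, 0.0039, -20, 30.8, 19.7,
-0.0983, -0.0381, 0.0069, -25, 38.5, 24.7,
-0.1179, -0.0473, 0.0108, -30, 46.2, 29.6,
-0.1371, -0.0568, 0.0155, -35, 54, 34.5,
-0.1558, -0.0665, 0.0211, -40, 61.7, 39.5,
-0.1739, -0.0762, 0.0274, -45, 69.4, 44.4,
47.075 [0.4835 0.1013 0.1335] 0.049453397110610316 [-0.6  0.4  0.4]
```

View pics/a5.png

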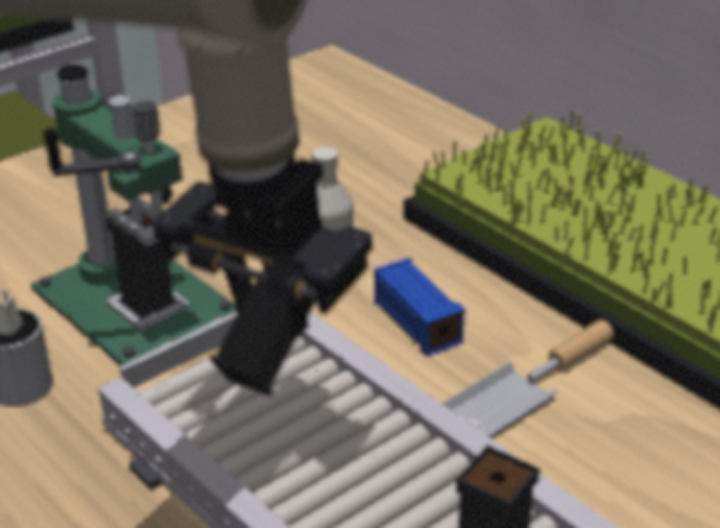

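arm_command(deltas=[-0.0192,-0.0064,0,-5,7.7,4.9,-0.0388,-0.0134,0.0005,-10,15.4,9.9,-0.0586,-0.0211,0.0018,-15,23.1,14.8,-0.0785,-0.0294,0.0039,-20,30.8,19.7,-0.0983,-0.0381,0.0069,-25,38.5,24.7,-0.1179,-0.0473,0.0108,-30,46.2,29.6,-0.1371,-0.0568,0.0155,-35,54,34.5,-0.1558,-0.0665,0.0211,-40,61.7,39.5])

```text
time: 48.12
ee_pos: [0.5103, -0.0539, 0.1991]
eef_rot: [0.9, 0.307, -0.137, -0.278]
ft_force: [-0.3, -2.0, -2.8]
width: 0.0497
```

```bash
python3 plan2.py .49 -.045 .2 -65 30 4;python3 look.py side 180 480 100 320 2.4 a6
```

```text
time 48.125 G [ 0.4889 -0.0244  0.2254] J [ 0.21 -0.   -0.85  2.2   1.04  1.23 -0.44] ang 14.6 dist 0.033
-0.0037, 0.0072, 0.0008, -2.6, 2.1, 1.4,
-0.0074, 0.0142, 0.0017, -5.3, 4.2, 2.8,
-0.0113, 0.0212, 0.0026, -7.9, 6.3, 4.2,
-0.0151, 0.028, 0.0036, -10.5, 8.4, 5.6,
48.125 [ 0.5103 -0.0539  0.1991] 0.049663098847555605 [-0.3 -2.  -2.8]
```

View pics/a6.png

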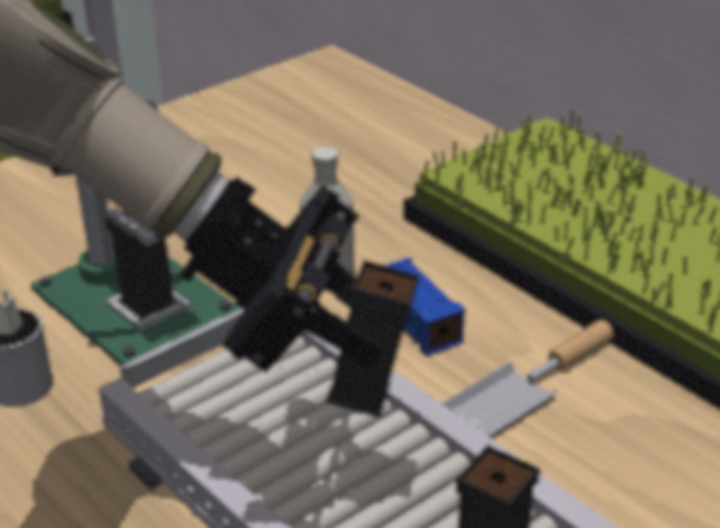

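```bash
python3 plan2.py .488 -.05 .137 -65 28 4
```

```text
time 48.175 G [ 0.4889 -0.025   0.2246] J [ 0.21  0.01 -0.85  2.19  1.04  1.23 -0.45] ang 15.3 dist 0.091
-0.004, 0.0167, 0.0132, -2.6, 2.2, 1.8,
-0.008, 0.0333, 0.0265, -5.1, 4.4, 3.5,
-0.0121, 0.0497, 0.0399, -7.7, 6.6, 5.3,
-0.0163, 0.066, 0.0533, -10.3, 8.8, 7.1,
```

arm_command(deltas=[-0.004,0.0167,0.0132,-2.6,2.2,1.8,-0.008,0.0333,0.0265,-5.1,4.4,3.5,-0.0121,0.0497,0.0399,-7.7,6.6,5.3,-0.0163,0.066,0.0533,-10.3,8.8,7.1,-0.0163,0.066,0.0533,-10.3,8.8,7.1])

```text
time: 48.8
ee_pos: [0.5054, -0.0848, 0.1145]
eef_rot: [0.945, 0.241, -0.064, -0.212]
ft_force: [0.3, 0.6, -1.5]
width: 0.0495
```

```bash
python3 plan.py "0,0,0,-.005";python3 look.py side 260 460 170 370 3 a7
```

```text
time 48.8 G [ 0.4861 -0.049   0.1339] y [ 0.428 -0.794 -0.432] tilt 64.4 J [ 0.06  0.42 -0.79  2.22  1.34  1.54 -1.  ] F [ 0.3  0.6 -1.5]
0.0001, 0.0022, 0.0045, 0, 0, 0
48.8 [ 0.5054 -0.0848  0.1145] 0.04950853194780061 [ 0.3  0.6 -1.5]
```

View pics/a7.png

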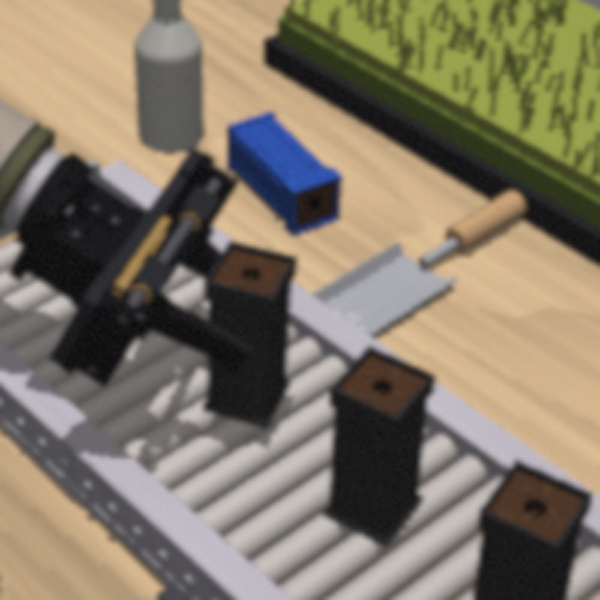

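arm_command(deltas=[0,0.0022,0.0045,0,0,0,0,0.0044,0.009,0,0,0,0,0.0044,0.009,0,0,0])

```text
time: 49.22
ee_pos: [0.5064, -0.0852, 0.1078]
eef_rot: [0.945, 0.241, -0.06, -0.211]
ft_force: [-0.6, -0.1, -2.0]
width: 0.0497
```

arm_command(deltas=[0,0.0006,0.0012,0,0,0,0,0.0006,0.0012,0,0,0])

```text
time: 49.48
ee_pos: [0.5064, -0.0851, 0.1062]
eef_rot: [0.945, 0.241, -0.06, -0.211]
ft_force: [0.5, -0.5, -1.5]
width: 0.0497
```

arm_command(deltas=[0,0.0006,0.0012,0,0,0,0,0.0006,0.0012,0,0,0])

```text
time: 49.72
ee_pos: [0.5063, -0.0851, 0.1046]
eef_rot: [0.945, 0.241, -0.06, -0.211]
ft_force: [-1.0, -0.3, -2.3]
width: 0.0498
```

arm_command(deltas=[0,0.0009,0.0018,0,0,0,0,0.0009,0.0018,0,0,0])

```text
time: 49.98
ee_pos: [0.5063, -0.0852, 0.1025]
eef_rot: [0.945, 0.241, -0.06, -0.211]
ft_force: [0.9, -0.5, -1.5]
width: 0.0499
```

arm_command(deltas=[0,0.0006,0.0012,0,0,0,0,0.0006,0.0012,0,0,0])

```text
time: 50.22
ee_pos: [0.5063, -0.0852, 0.1013]
eef_rot: [0.945, 0.241, -0.06, -0.211]
ft_force: [0.4, -0.5, -2.2]
width: 0.0491
```

arm_command(deltas=[0,0.0006,0.0012,0,0,0,0,0.0006,0.0012,0,0,0])

```text
time: 50.48
ee_pos: [0.5063, -0.0853, 0.0999]
eef_rot: [0.945, 0.241, -0.06, -0.211]
ft_force: [0.6, -0.5, -1.7]
width: 0.0499
```

arm_command(deltas=[0,0.0006,0.0012,0,0,0,0,0.0006,0.0012,0,0,0])

```text
time: 50.72
ee_pos: [0.5063, -0.0853, 0.0986]
eef_rot: [0.945, 0.241, -0.06, -0.211]
ft_force: [-0.0, 0.3, -1.8]
width: 0.0496
```

arm_command(deltas=[0,0.0006,0.0012,0,0,0,0,0.0006,0.0012,0,0,0])

```text
time: 50.98
ee_pos: [0.5063, -0.0853, 0.0972]
eef_rot: [0.945, 0.241, -0.06, -0.211]
ft_force: [-0.6, -0.2, -2.5]
width: 0.0496
```

arm_command(deltas=[0,0.0006,0.0012,0,0,0,0,0.0006,0.0012,0,0,0])

```text
time: 51.22
ee_pos: [0.5065, -0.0854, 0.0963]
eef_rot: [0.945, 0.241, -0.06, -0.211]
ft_force: [-1.4, 0.6, 0.7]
width: 0.0496
```

```bash
python3 look.py side 300 400 220 320 6 a8
```

```text
51.225 [ 0.5065 -0.0854  0.0963] 0.04964517248113949 [-1.4  0.6  0.7]
```

View pics/a8.png

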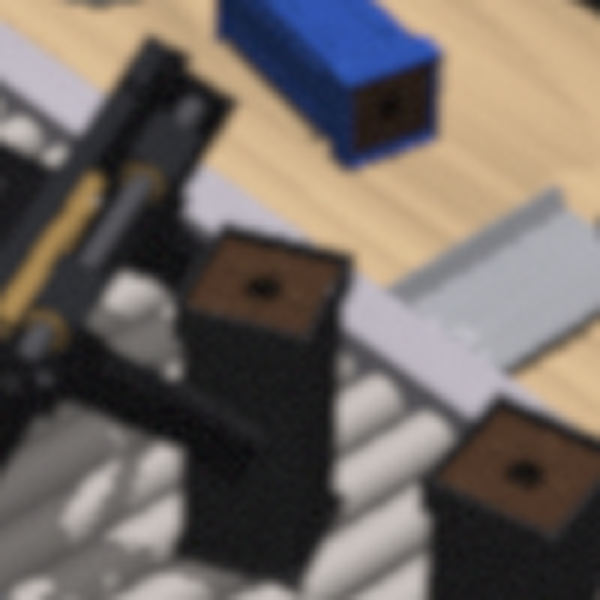

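arm_command(deltas=[0,0.0004,0.0008,0,0,0,0,0.0004,0.0008,0,0,0])

```text
time: 51.52
ee_pos: [0.5065, -0.0854, 0.0962]
eef_rot: [0.946, 0.241, -0.06, -0.21]
ft_force: [-4.9, 2.2, 8.4]
width: 0.0496
```

arm_command(deltas=[0,0,0,0,0,0,0,0,0,0,0,0,0,0,0,0,0,0,0,-0.02,0,0,0,0,0,-0.06,0,0,0,0,0,-0.1,0,0,0,0,0,-0.13,0,0,0,0], hand=0.8)

```text
time: 52.4
ee_pos: [0.4499, 0.0193, 0.1514]
eef_rot: [0.945, 0.242, -0.06, -0.211]
ft_force: [0.2, -0.4, -0.0]
width: 0.0699
```

```bash
python3 plan2.py .43 .06 .32 -10 60 8;python3 look.py side 180 640 100 480 1.6 a9; python3 look.py top 110 540 150 400 1.8 a10
```

```text
time 52.4 G [0.4305 0.055  0.1707] J [-0.11  0.42 -0.91  2.15  1.14  1.74 -1.05] ang 62.1 dist 0.149
0.0019, -0.0089, -0.0114, 6.6, -3.2, -2.5,
0.0034, -0.0184, -0.0227, 13.3, -6.3, -5,
0.0046, -0.0286, -0.0342, 19.9, -9.5, -7.5,
0.0054, -0.0395, -0.0458, 26.5, -12.7, -10.1,
0.0059, -0.0509, -0.0577, 33.1, -15.8, -12.6,
0.0059, -0.0629, -0.0699, 39.8, -19, -15.1,
0.0056, -0.0753, -0.0826, 46.4, -22.2, -17.6,
0.0048, -0.0882, -0.0958, 53, -25.3, -20.1,
52.4 [0.4499 0.0193 0.1514] 0.06988741310657165 [ 0.2 -0.4 -0. ]
52.45 [0.4495 0.0225 0.1524] 0.06993780244587443 [-2.1  4.7  1.1]
```

View pics/a9.png

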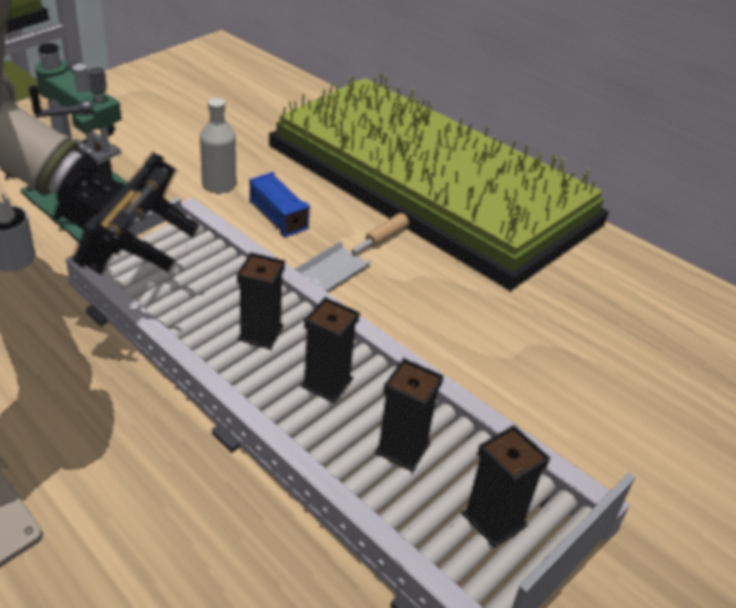

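View pics/a10.png

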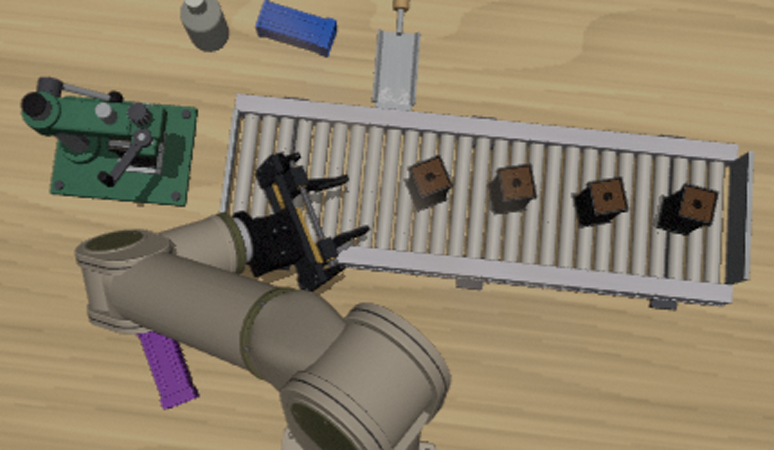

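arm_command(deltas=[0.0019,-0.0089,-0.0114,6.6,-3.2,-2.5,0.0034,-0.0184,-0.0227,13.3,-6.3,-5,0.0046,-0.0286,-0.0342,19.9,-9.5,-7.5,0.0054,-0.0395,-0.0458,26.5,-12.7,-10.1,0.0059,-0.0509,-0.0577,33.1,-15.8,-12.6,0.0059,-0.0629,-0.0699,39.8,-19,-15.1,0.0056,-0.0753,-0.0826,46.4,-22.2,-17.6,0.0048,-0.0882,-0.0958,53,-25.3,-20.1])

```text
time: 53.5
ee_pos: [0.4373, 0.0539, 0.2759]
eef_rot: [0.663, 0.383, -0.321, -0.557]
ft_force: [0.5, -0.4, -0.7]
width: 0.0692
```

arm_command(deltas=[0,-0.05,0,0,0,0,0,-0.08,0,0,0,0,0,-0.08,0,0,0,0,0,-0.08,0,0,0,0])

```text
time: 54.0
ee_pos: [0.4251, 0.0611, 0.3527]
eef_rot: [0.664, 0.382, -0.321, -0.557]
ft_force: [0.5, -0.0, -0.9]
width: 0.0693
```

```bash
python3 look.py side 180 640 100 480 1.6 f1; python3 look.py side 195 275 110 210 6 f3;python3 look.py top 110 540 150 400 1.8 f2; python3 - <<'E'
from h import *
s=r.read_state();print(s['time'],s['ft_force'],s['joint_vel'].round(3))
E
```

```text
54.0 [0.4251 0.0611 0.3527] 0.06931841754919107 [ 0.5 -0.  -0.9]
54.05 [0.4249 0.0611 0.3525] 0.06972810759076678 [-0.4 -0.  -0.1]
54.1 [0.4249 0.0613 0.3525] 0.06989054579775303 [-0.1 -0.3 -0.1]
54.15 [-0.53084655 -0.27511386  0.49921173] [-0.001 -0.002  0.001 -0.007 -0.001  0.003  0.001]
```

View pics/f1.png

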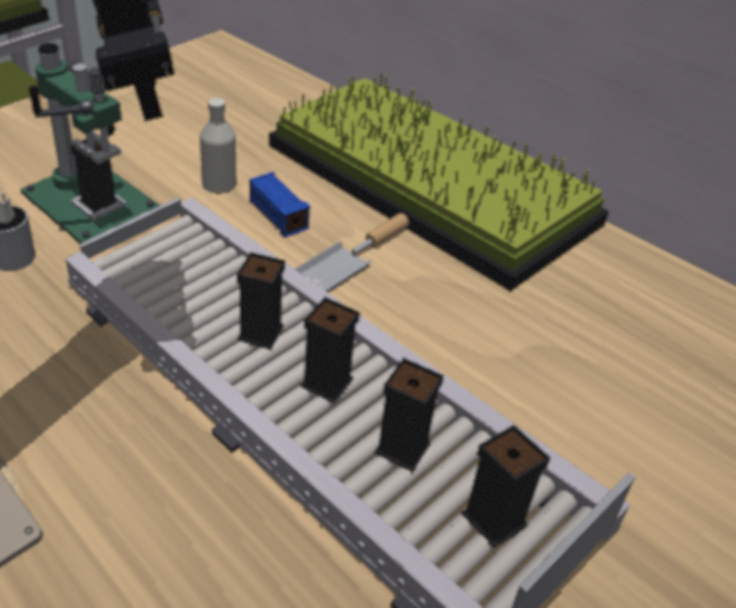

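View pics/f2.png

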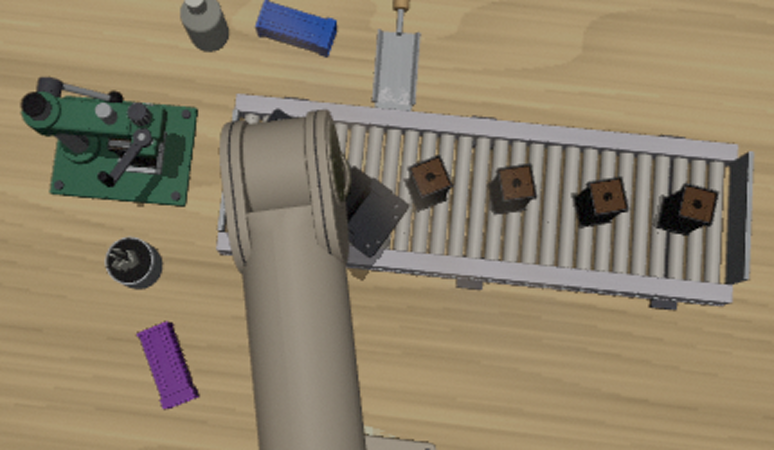

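View pics/f3.png

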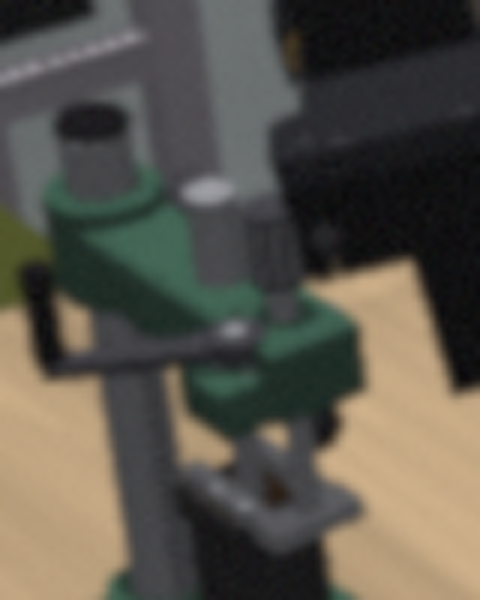

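```bash
python3 -c "
from bench import r
print(r.close_job());print(r.read_state()['time'])"
```

```text
the job is handed in; nothing more can be done
None
the job is handed in; nothing more can be done
```

The job is handed in at about 54 s of the 210 s allowed, with all steps carried out. The hand-in reports no verdict, so success rests on my last pictures.

**Dibbling stand**
- I opened the cam lever by its peg to about 1.28 rad, estimated from the peg's position.
- I pushed the stop down from its knob until the fork stopped moving on the sample's rim, at about 9 N.
- I closed the lever; the last picture shows its peg back within about 1 pixel of its starting place and the fork on the rim. The sample stands in its nest.

**Lane**
- There were three tipped pots. I tilted each one upright and set it down open end up.
- I first lifted the already standing pot and put it down nearer the far end to make room. All four pots stand clear of each other in the last side and top pictures.
- The bottle, label tin and trowel look unmoved.

**What disagreed or went less cleanly**
- The fingertips met things about 25 mm short of the reported TCP. I worked with a corrected grasp point and felt for contact by force.
- On the first pot I pressed it onto the rollers with up to about 48 N. It tilted a few degrees in the grip, I corrected this before releasing, and it stands.
- One upright pose for that first pot was out of reach, so I turned the tool along the lane to set the three down.

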